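# Truffle tin and carton column

### The arm

A 6-joint arm with a two-finger parallel gripper is mounted at the origin on the work surface. World frame = base frame: x ahead of the robot, y to its left, z up, the work surface at z = 0. Lengths are in mm, angles in degrees, forces in N, time in s.
With the tool pointing down it reaches from about 300 to 850 mm from the base axis. Payload 4.2 kg.
Tool frame: the origin (TCP) lies midway between the tips of the shut fingers; the grasp point (between the pads) lies 19 mm behind it; y points along the fingers, z is the direction in which the jaws open and shut, and the axes are right-handed (so a half turn about y gives the same grasp; the last joint's range is limited). The gripper opens to 91 mm and grips with 3 to 60 N. Pads are 32 mm wide; open, the fingers measure 118 mm over their backs; the gripper's body (76 mm by 178 mm) begins 60 mm behind the grasp point.
Start: joints at [-72.594, 18.312, 89.639, -0, 72.044, -1.146], TCP at [182.952, -545.135, 213.976] pointing down, gripper open.
Joint ranges: [-177.97, 177.97], [-48.28, 115.42], [12.27, 149.76], [-77.06, 257.06], [2.81, 150.46], [-146.56, 146.56]. Speed limits (degrees/s): [147.25, 147.25, 180, 180, 180, 180].

### API

Orientations are given as [roll, pitch, yaw] about the fixed x, y, z axes, in that order (R = Rz(yaw) Ry(pitch) Rx(roll)).
In Python, from workcell import env gives the robot as it stands.
- The arm moves only by the shell command python3 -m handwheel 'ROWS' [FORCE]. ROWS is JSON, a list of rows, each a list of 3 entries, a list of its own where there are three numbers: the opening, from 0 (shut) to 1 (fully open), then the shift along the tool's x, y, z in mm, then the turn, a rotation vector about the tool's x, y, z in degrees. A call has exactly 10 rows; each row shifts and turns the commanded pose from where the row before left it, along the tool's axes as they then stand; what a row does not reach is not made up. A row lasts 1/12 s, in which the tool goes at most 41.7 mm and 7.16 degrees, less where a joint would pass 70% of its speed; a pose out of reach is approached as far as the arm can. A call is refused whole if a number of a shift passes 41.7 or a number of a turn 7.16, either way. A call with a gripper value outside its range is refused whole. The fingers move at their own pace and stop on an object; FORCE is the grip in N (left out, the last holds). Time passes only in rows, so rows that do not move let the fingers close, or fill a call up. It gives the time, the measured TCP pose, the force and the opening at its end, in the units of the state.
- env.state(): the state, without advancing time (a new reading comes with each control period).
- env.grab_frame(name): name is "side" or "top" or "wrist"; returns the picture (400x640x3 uint8, red, green, blue); there is no depth.
- env.camera_info(name): a dict with "fx", "fy", "cx", "cy" (pixels), "camera_from_world" (4x4, takes a point from world to camera coordinates); the wrist camera has in their place "mount" (4x4, takes a point from camera to tool coordinates, whose origin is the TCP and whose axes are the tool frame's). Camera axes: x right, y down, z forward; pixel columns grow to the right and rows downward; lengths in mm; the calibration is good to about 2 mm. A picture is of the moment at which its call begins: read the wrist's pose just before it. camera_info takes no time and is no camera call.
- env.job_done(): hands the job in, once; it reports no verdict.
Trained networks look in the newest picture that a camera, given by its name, has taken for a name from the list of things; names that differ only in an ending like _2 or _b are one class to them, and where a whole thing is asked for, a point or a joint stands for the part that bears it (a point fixed in the world has none). Each returns a list of dicts, best first, with "p" (0 to 1); they miss things now and then, are a little off and sometimes report something else, mostly with a low value. They report only what shows in the picture. A call takes as long as a camera call. They do not tell look-alikes from the thing itself.
- env.masks_of(camera, label): "region" (400x640 bool, what is visible of it) and "location" ([column, row] in pixels, amid what is visible of it).
The state is a dict: "time_s": time; "qpos": joint angles; "qvel": joint speeds; "effort": joint torques, N m; "ee_pos": TCP position; "ee_rot": TCP orientation; "force": force on the tool from outside, world axes, zero at the start; "torque": the same for the moment, N m; "gripper_width": finger opening in mm.
Only numpy, scipy, OpenCV 4.12 (cv2) and the standard library are available. Lean on these libraries where they do the work, as an engineer would, in place of code of your own. Each camera call takes 0.05 s, during which the arm holds its last target.

### The job

Turn and tip the two-section dish so that only its truffles, all of them, roll into the open tin, keeping every hazelnut in the dish, and set the dish back level on its cork mat. Shut the tin's lid fully, then stack all the closed cartons flat in one column, centred on the lid and square with the tin (long sides along the tin's long sides). Leave the bottle, mug and jar where they are.

Things in the scene. Friction and masses are not known exactly. Their poses are not given: they have to be found in the camera images.
- dish_grip (a point): Handle of a loose white two-section dish, 0.32 kg, 154 mm along its x, 92 mm along its y. A 10 mm thick divider in its plane x = 0 is 34 mm high and parts a +x from a -x section; its middle 56 mm (along y) rises as a flat handle plate, 10 mm thick along x, top 84 mm above the underside. Point: in the plate, over the dish's centre, 60 mm above the underside; z up out of the dish.
- dish_floor (a point): Centre of the same dish, 4 mm above its underside, same axes. Each section: flat floor to 40 mm from the centre, then a ramp rising 20 degrees to a pouring edge 77 mm out, 16 mm above the underside; end walls at y = +-44 mm, 28 mm high. Tipped 40 to 50 degrees about its y, the low section rolls out over its edge and the high one's contents stay behind the divider.
- mat_top (a point): Centre of the top of a round cork mat, 190 mm across, 4 mm thick, fixed; the dish starts on it.
- tin_floor (a point): Centre of the inner floor (3 mm above the table) of an open aluminium tin, fixed to the table. Outside 170 mm along its x by 130 mm along its y, 60 mm high, walls 3 mm. z up. The lid is hinged along the long side at +y.
- tin_top (a point): Centre of the upper face of the tin's lid when it is shut, 66 mm above the table; axes of the tin (x along its long side).
- lid (a joint): Hinge of the tin's flat lid (174 x 134 x 6 mm): 0 shut on the rim, 1.57 upright, starts 1.75 to 2.05, stop 2.1. Hinge line along the tin's x, at tin y = +66 mm, 60 mm above the table; the open lid leans out to the tin's +y. Stiff (0.13 N m): it stays about where it is left and must be pushed right down, about 2 N at its free edge.
- lid_edge (a point): Middle of the lid's free edge, 133 mm from the hinge line, moves with the lid.
- truffle0_center (a point): Chocolate truffle, dark ball 23 mm across, 12 g, its centre. All truffles start in one section of the dish. Two to four are present, others None.
- truffle1_center (a point): Chocolate truffle, dark ball 23 mm across, 12 g, its centre. All truffles start in one section of the dish. Two to four are present, others None.
- truffle2_center (a point): Chocolate truffle, dark ball 23 mm across, 12 g, its centre. All truffles start in one section of the dish. Two to four are present, others None.
- truffle3_center (a point): Chocolate truffle, dark ball 23 mm across, 12 g, its centre. All truffles start in one section of the dish. Two to four are present, others None.
- nut0_center (a point): Hazelnut, ball 16 mm across, 10 g, its centre. The three hazelnuts start in the other section of the dish.
- nut1_center (a point): Hazelnut, ball 16 mm across, 10 g, its centre. The three hazelnuts start in the other section of the dish.
- nut2_center (a point): Hazelnut, ball 16 mm across, 10 g, its centre. The three hazelnuts start in the other section of the dish.
- carton0_mid (a point): Closed pastry carton, 100 mm along its x, 64 mm along its y, 44 mm high, about 0.14 kg, rigid, top and bottom alike; the point is its centre (22 mm above its underside), z up. Three or four alike cartons are present, others None.
- carton1_mid (a point): Closed pastry carton, 100 mm along its x, 64 mm along its y, 44 mm high, about 0.14 kg, rigid, top and bottom alike; the point is its centre (22 mm above its underside), z up. Three or four alike cartons are present, others None.
- carton2_mid (a point): Closed pastry carton, 100 mm along its x, 64 mm along its y, 44 mm high, about 0.14 kg, rigid, top and bottom alike; the point is its centre (22 mm above its underside), z up. Three or four alike cartons are present, others None.
- carton3_mid (a point): Closed pastry carton, 100 mm along its x, 64 mm along its y, 44 mm high, about 0.14 kg, rigid, top and bottom alike; the point is its centre (22 mm above its underside), z up. Three or four alike cartons are present, others None.
- syrup_mid (a point): Bystander: amber syrup bottle, 60 mm across, 170 mm tall; point on its axis 45 mm up.
- mug_mid (a point): Bystander: blue mug, 76 mm across, 85 mm tall; point on its axis 45 mm up.
- jar_mid (a point): Bystander: glass jar with steel cap, 66 mm across, 90 mm tall; point on its axis 45 mm up.
Things that resemble listed ones, but are neither listed nor needed, are in the scene too. What is shaped like the part that bears carton1_mid but blue or red is not meant.

How it is judged:
By the outcome, as a careful person would: the job done as asked, in the order asked, and still so for the second after the job is handed in, with the robot touching nothing.
Of carton0, carton1, carton2, carton3 only 3 to 4 are there at a start; the rules pass over those that are not, and their reading is None.
Of truffle0, truffle1, truffle2, truffle3 only 2 to 4 are there at a start; the rules pass over those that are not, and their reading is None.
At some moment in a run one of carton0, carton1, carton2, carton3 may be knocked a few centimetres aside while the robot is not near it.
It also fails if it takes over 210 s, if anything falls off the work surface, if the arm or the gripper's body presses on something with over 40 N, if the wrist force passes 120 N, or if a joint passes its speed limit or range.

## Working session

There is one attempt and no reset: what is moved stays moved. The work goes in short steps, Python scripts to look and compute and a shell command to move; the robot and the scene stay as the last step left them, time stands still between calls to the robot, and variables do not carry over. Pictures are saved under pics/ and viewed, and the job is handed in when it is done.

```bash
ls; mkdir -p pics
python3 - <<'E'
from workcell import env
import cv2
print(env.state())
for n in ["side","top","wrist"]:
    cv2.imwrite(f"pics/a_{n}.png",env.grab_frame(n)[:,:,::-1]); print(n,env.camera_info(n))
E
```

```text
pics
{'time_s': 0.0, 'qpos': array([-7.25957448e+01,  1.83514397e+01,  8.97057819e+01, -1.39313369e-03,
        7.20438311e+01, -1.14551249e+00]), 'qvel': array([ 0.02614619,  0.06278173, -0.06337331, -0.07464409,  0.05406069,
       -0.01359164]), 'effort': array([ 8.90605643e-04, -4.12455618e+01, -2.31973583e+01,  7.27407122e-02,
        4.56483406e-02, -1.58788826e-04]), 'ee_pos': array([ 182.77093586, -544.64978671,  213.12653064]), 'ee_rot': array([-9.01010590e+01,  6.95953444e-04, -1.61449802e+02]), 'force': array([ 0.12342809, -0.26158161, -0.12022556]), 'torque': array([-0.00515388, -0.02400479,  0.02426911]), 'gripper_width': 91.43508091606827}
side {'fx': 426.5358917108883, 'fy': 426.5358917108883, 'cx': 323.5072597189132, 'cy': 197.4294568859518, 'camera_from_world': array([[-7.79599655e-01, -6.26181058e-01, -1.10300044e-02,
         3.88861833e+02],
       [-3.56654367e-01,  4.58376486e-01, -8.14056914e-01,
         2.58184474e+02],
       [ 5.14802914e-01, -6.30704590e-01, -5.80680360e-01,
         8.51701626e+02],
       [ 0.00000000e+00,  0.00000000e+00,  0.00000000e+0
[... 261 characters left out ...]
5e-01, -1.49613097e-03, -6.44904211e-02,
         5.10342252e+02],
       [ 6.44961731e-02, -4.18196788e-03, -9.97909192e-01,
         1.19129098e+03],
       [ 0.00000000e+00,  0.00000000e+00,  0.00000000e+00,
         1.00000000e+00]])}
wrist {'fx': 348.22250490808204, 'fy': 348.22250490808204, 'cx': 322.84151424803815, 'cy': 208.12512130986505, 'mount': array([[ 5.94461338e-04,  9.58311552e-01,  2.85724721e-01,
        -8.17392588e+01],
       [ 2.25863016e-04, -2.85724893e-01,  9.58311658e-01,
        -1.69533734e+02],
       [ 9.99999798e-01, -5.05144583e-04, -3.86299539e-04,
        -4.14092335e-01],
       [ 0.00000000e+00,  0.00000000e+00,  0.00000000e+00,
         1.00000000e+00]])}
```

View pics/a_top.png

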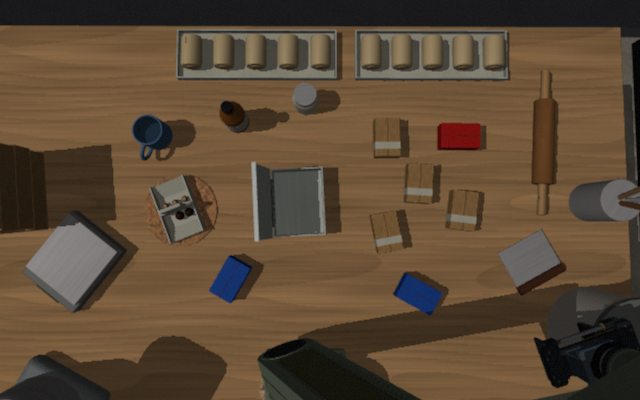

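View pics/a_side.png

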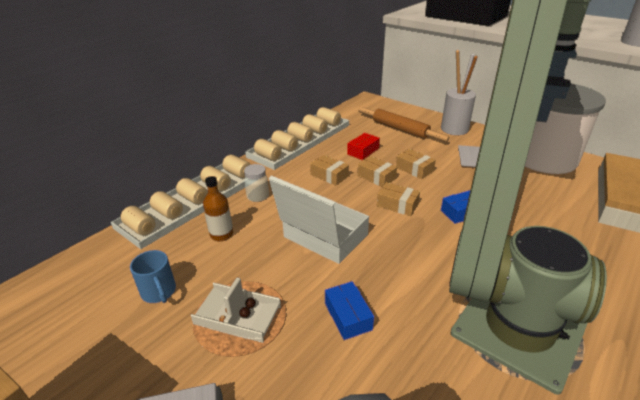

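View pics/a_wrist.png

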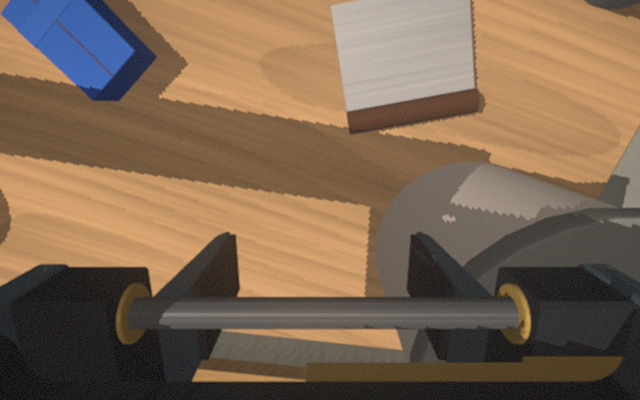

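The top view shows the dish at about (180,209), the tin with its lid open on the left at (295,203), and 4 cartons near (387,138), (419,183), (463,210) and (387,232). The side view confirms this. Next I localise them.

```bash
cat > h.py <<'E'
from workcell import env
import numpy as np, cv2
from scipy.spatial.transform import Rotation as Rn
def ray(cam,uv,z,st=None):
    c=env.camera_info(cam)
    if cam=="wrist":
        T=np.eye(4);T[:3,:3]=Rn.from_euler('xyz',st['ee_rot'],degrees=True).as_matrix();T[:3,3]=st['ee_pos'];W=T@c['mount']
    else: W=np.linalg.inv(c['camera_from_world'])
    uv=np.atleast_2d(uv).astype(float)
    d=np.c_[(uv[:,0]-c['cx'])/c['fx'],(uv[:,1]-c['cy'])/c['fy'],np.ones(len(uv))]@W[:3,:3].T
    o=W[:3,3]; return o+d*((z-o[2])/d[:,2])[:,None]
def proj(cam,P,st=None):
    c=env.camera_info(cam);P=np.atleast_2d(P)
    if cam=="wrist":
        T=np.eye(4);T[:3,:3]=Rn.from_euler('xyz',st['ee_rot'],degrees=True).as_matrix();T[:3,3]=st['ee_pos'];M=np.linalg.inv(T@c['mount'])
    else: M=c['camera_from_world']
    q=P@M[:3,:3].T+M[:3,3]
    return np.c_[q[:,0]/q[:,2]*c['fx']+c['cx'],q[:,1]/q[:,2]*c['fy']+c['cy']]
def rect(cam,mask,z,st=None):
    m=mask.astype(np.uint8); cs,_=cv2.findContours(m,cv2.RETR_EXTERNAL,cv2.CHAIN_APPROX_NONE)
    c=max(cs,key=cv2.contourArea)[:,0,:]
    w=ray(cam,c,z,st)[:,:2].astype(np.float32)
    (cx,cy),(a,b),t=cv2.minAreaRect(w)
    if a<b: a,b,t=b,a,t+90
    return np.round([cx,cy,a,b,(t+90)%180-90],1)
E
python3 - <<'E'
from h import *
im=env.grab_frame("top")
for l,z in [("carton0_mid",44),("dish_floor",16),("lid",66),("tin_floor",60),("truffle0_center",15),("nut0_center",12),("syrup_mid",90),("mug_mid",85),("jar_mid",90)]:
    for d in env.masks_of("top",l):
        print(l,round(d['p'],2),np.round(d['location']),d['region'].sum(),rect("top",d['region'],z),np.round(ray("top",d['location'],z)[0],0))
cv2.imwrite("pics/dishtop.png",cv2.resize(im[150:260,120:340,::-1],None,fx=3.6,fy=3.6,interpolation=cv2.INTER_CUBIC))
E
```

```text
carton0_mid 0.91 [387. 144.] 1092 [ 6.422e+02 -2.045e+02  1.032e+02  6.910e+01  1.000e-01] [ 628. -207.   44.]
dish_floor 0.58 [174. 210.] 2088 [460.3 333.5 154.6  99.   21.5] [458. 340.  16.]
lid 0.84 [264. 203.] 1464 [479.9 106.7 196.7  50.7   2.9] [474. 102.  66.]
tin_floor 0.64 [287. 198.] 4961 [483.4  44.5 197.8 177.3   2.9] [487.  45.  60.]
truffle0_center 0.71 [173. 209.] 2128 [461.4 333.6 155.8 100.7  21.9] [460. 344.  15.]
truffle0_center 0.25 [385. 234.] 1100 [ 400.6 -205.6  104.9   73.    10.8] [ 398. -204.   15.]
nut0_center 0.55 [387. 232.] 1088 [ 400.9 -206.7  105.2   70.8   10.8] [ 403. -211.   12.]
syrup_mid 0.77 [232. 118.] 715 [687.2 178.5  88.1  60.9  45.1] [682. 181.  90.]
mug_mid 0.91 [148. 135.] 1287 [644.6 383.6 101.9  99.7  32.1] [641. 387.  85.]
jar_mid 0.68 [302.  97.] 667 [7.319e+02 2.200e+00 7.760e+01 6.170e+01 1.000e-01] [735.   8.  90.]
```

View pics/dishtop.png

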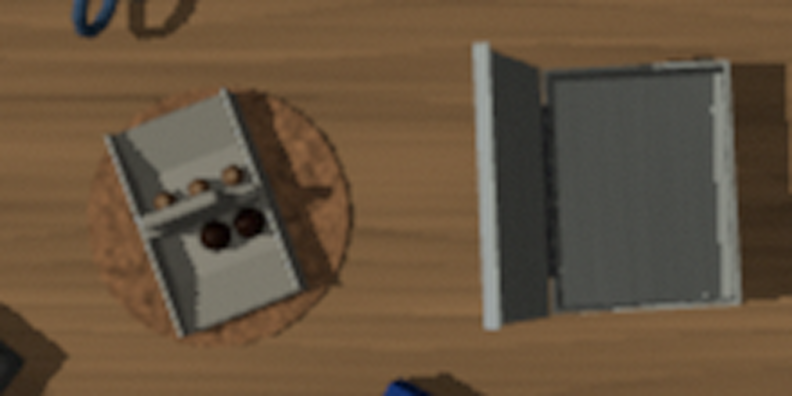

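```bash
cat >> h.py <<'E'
def down(zyaw,tilt=0):
    """tool y down, tool z at heading zyaw (deg); then tilt about tool x"""
    return Rn.from_euler('xyz',[-90,0,zyaw-90],degrees=True)*Rn.from_rotvec([tilt,0,0],degrees=True)
def pose():
    s=env.state(); return np.array(s['ee_pos']),Rn.from_euler('xyz',s['ee_rot'],degrees=True),s
def plan(p,R,n,p0=None,R0=None):
    a,b,s=pose()
    if p0 is not None:a=np.array(p0,float)
    if R0 is not None:b=R0
    rel=b.inv()*R; rv=rel.as_rotvec(degrees=True)/n
    d=b.inv().apply(np.array(p)-a)
    Rr=Rn.from_rotvec(rv,degrees=True);M=sum((Rn.from_rotvec(rv*k,degrees=True).as_matrix() for k in range(n)),np.zeros((3,3)))
    sh=np.linalg.solve(M,d)
    print(f"n={n} shift {np.round(sh,2)} turn {np.round(rv,2)}  total shift {np.round(d,1)}")
E
python3 - <<'E'
from h import *
plan([300,-200,290],down(-30),10)
plan([450,300,290],down(21.5),20)
E
```

```text
n=10 shift [-30.85  -7.6  -20.86] turn [-0.   -4.14  0.  ]  total shift [-220.8  -76.  -289.9]
n=20 shift [-48.84  -3.8   -8.4 ] turn [-0.   -4.65  0.  ]  total shift [-522.1  -76.1 -716.2]
```

```bash
python3 -m handwheel '[[0.5,[-31,-8,-21],[0,-4.1,0]],[0.5,[-31,-8,-21],[0,-4.1,0]],[0.5,[-31,-8,-21],[0,-4.1,0]],[0.5,[-31,-8,-21],[0,-4.1,0]],[0.5,[-31,-8,-21],[0,-4.1,0]],[0.5,[-31,-8,-21],[0,-4.1,0]],[0.5,[-31,-8,-21],[0,-4.1,0]],[0.5,[-31,-8,-21],[0,-4.1,0]],[0.5,[-31,-8,-21],[0,-4.1,0]],[0.5,[-31,-8,-21],[0,-4.1,0]]]' 30
python3 - <<'E'
from h import *
plan([440,270,290],down(21.5),15)
E
```

```text
time_s: 1.48
ee_pos: [301.7, -196.6, 294.4]
ee_rot: [-90.0, 0.0, -120.3]
force: [1.3, -0.2, -0.1]
gripper_width: 45.8
n=15 shift [-33.02   0.3    6.06] turn [-0.   -3.45  0.  ]  total shift [-472.7    4.5 -115.7]
```

```bash
python3 -m handwheel '[[0.5,[-33,0,6],[0,-3.4,0]],[0.5,[-33,0,6],[0,-3.4,0]],[0.5,[-33,0,6],[0,-3.4,0]],[0.5,[-33,0,6],[0,-3.4,0]],[0.5,[-33,0,6],[0,-3.4,0]],[0.5,[-33,0,6],[0,-3.4,0]],[0.5,[-33,0,6],[0,-3.4,0]],[0.5,[-33,0,6],[0,-3.4,0]],[0.5,[-33,0,6],[0,-3.4,0]],[0.5,[-33,0,6],[0,-3.4,0]]]'
python3 -m handwheel '[[0.5,[-33,0,6],[0,-3.4,0]],[0.5,[-33,0,6],[0,-3.4,0]],[0.5,[-33,0,6],[0,-3.4,0]],[0.5,[-33,0,6],[0,-3.4,0]],[0.5,[-33,0,6],[0,-3.4,0]],[0.5,[0,0,0],[0,0,0]],[0.5,[0,0,0],[0,0,0]],[0.5,[0,0,0],[0,0,0]],[0.5,[0,0,0],[0,0,0]],[0.5,[0,0,0],[0,0,0]]]'
python3 - <<'E'
from h import *
s=env.state();im=env.grab_frame("wrist");cv2.imwrite("pics/w1.png",im[:,:,::-1])
for l in ["dish_floor","dish_grip","truffle0_center","nut0_center","tin_floor"]:
    for d in env.masks_of("wrist",l): print(l,round(d['p'],2),np.round(d['location']),d['region'].sum(),np.round(ray("wrist",d['location'],20,s)[0]))
print(s['ee_pos'],s['ee_rot'])
E
```

```text
time_s: 2.32
ee_pos: [444.0, 101.9, 294.0]
ee_rot: [-90.0, -0.0, -86.3]
force: [0.8, -0.0, -0.1]
gripper_width: 45.7
time_s: 3.15
ee_pos: [443.7, 266.1, 294.1]
ee_rot: [-90.0, -0.0, -69.6]
force: [-0.1, 0.3, 1.1]
gripper_width: 45.7
dish_floor 0.77 [356. 126.] 8627 [464. 333.  20.]
dish_grip 0.83 [349. 123.] 8476 [454. 333.  20.]
dish_grip 0.65 [318. 345.] 3302 [531.  15.  20.]
nut0_center 0.44 [367. 102.] 120 [466. 365.  20.]
tin_floor 0.81 [314. 344.] 3546 [524.  14.  20.]
tin_floor 0.68 [337. 125.] 258 [441. 326.  20.]
[443.72305851 266.11388645 294.13983676] [-8.99847370e+01 -1.82389497e-02 -6.95608125e+01]
```

View pics/w1.png

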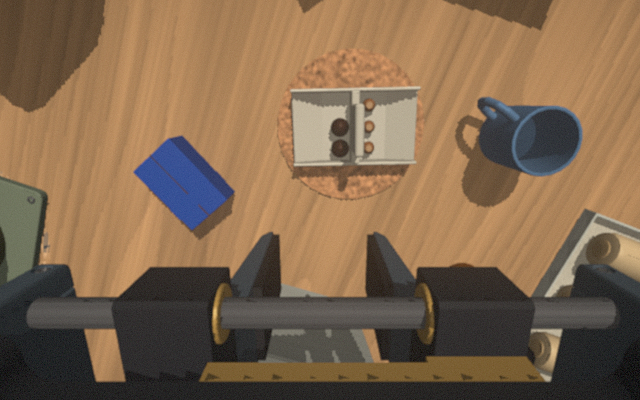

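Run:
```python
from h import *
s=env.state();im=env.grab_frame("wrist")
m=[d for d in env.masks_of("wrist","dish_floor")][0]['region']
print(rect("wrist",m,32,s))
W=ray("wrist",[(291,89),(419,88),(415,165),(294,166)],32,s);print(np.round(W,1),W.mean(0))
d1=W[1]-W[0];d2=W[2]-W[3];print(np.degrees(np.arctan2(d1[1],d1[0])),np.degrees(np.arctan2(d2[1],d2[0])),np.linalg.norm(d1),np.linalg.norm(d2))
print(ray("wrist",[(358,129)],88,s))
m=(255*m).astype(np.uint8)
cv2.imwrite("pics/w1c.png",np.hstack([cv2.resize(x[70:190,270:440],None,fx=4.5,fy=4.5,interpolation=cv2.INTER_CUBIC) for x in [im[:,:,::-1]]]))
env.grab_frame("top")
for c in ["top"]:
  for d in env.masks_of(c,"tin_floor")[:1]:
    cv2.imwrite("pics/tinmask.png",cv2.resize(255*d['region'][150:260,230:350].astype(np.uint8),None,fx=5,fy=5))
# tin rim inner from top view
C=np.array([(548,75),(728,62),(740,303),(560,312)])/3.6+[120,150]
T=ray("top",C,60);print(np.round(T,1),T.mean(0))
```

```text
[461.  330.4 152.4  92.3  22. ]
[[374.7 346.6  32. ]
 [514.9 400.2  32. ]
 [548.7 315.8  32. ]
 [407.8 261.8  32. ]] [461.51667911 331.10711871  32.        ]
20.896765807767295 20.951840653009953 150.1199880048678 150.9184105454134
[[459.14537877 333.13284877  88.        ]]
[[555.6  83.2  60. ]
 [564.9 -42.2  60. ]
 [397.7 -50.5  60. ]
 [391.3  73.7  60. ]] [477.37163544  16.04621135  60.        ]
```

View pics/w1c.png

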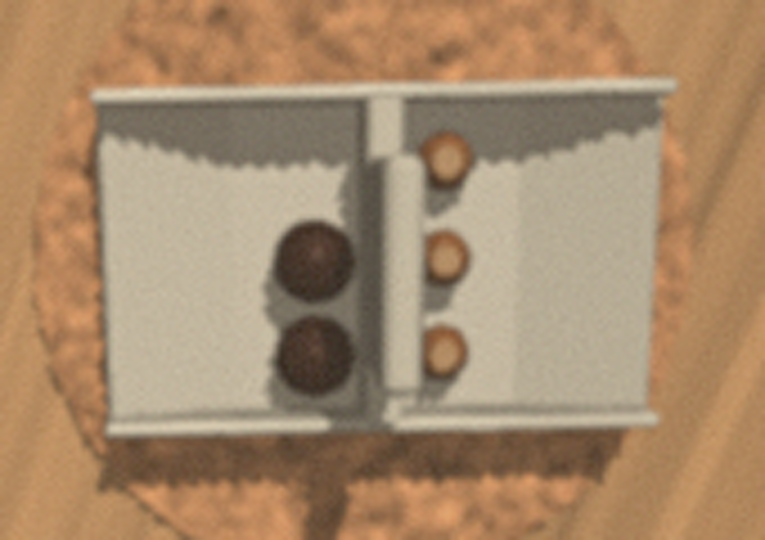

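The wrist view shows exactly two truffles at (340,127) and (340,148), on the tool −z side of the handle, and three nuts on the other side at about (369,105–148). The dish centre is near (460.5, 331.5) with yaw 21.2°. I'll grasp it now.

Run:
```python
from h import *
plan([460.5,331.5,120],down(21.2),10)
plan([460.5,331.5,46],down(21.2),7,[460.5,331.5,120],down(21.2))
```

```text
n=10 shift [-5.4  17.39  3.87] turn [-0.   -0.07  0.  ]  total shift [-54.2 173.9  38.4]
n=7 shift [-0.   10.57 -0.  ] turn [0. 0. 0.]  total shift [-0. 74. -0.]
```

```bash
python3 -m handwheel '[[0.5,[-9,25,6.4],[0,-0.1,0]],[0.5,[-9,25,6.4],[0,-0.1,0]],[0.5,[-9,25,6.4],[0,-0.1,0]],[0.5,[-9,25,6.4],[0,-0.1,0]],[0.5,[-9,25,6.4],[0,-0.1,0]],[0.5,[-9,25,6.4],[0,-0.1,0]],[0.5,[0,24,0],[0,0,0]],[0.5,[0,0,0],[0,0,0]],[0.5,[0,0,0],[0,0,0]],[0.5,[0,0,0],[0,0,0]]]'
python3 - <<'E'
from h import *
plan([460.5,331.5,46],down(21.2),7)
s=env.state();im=env.grab_frame("wrist");cv2.imwrite("pics/w2.png",im[:,:,::-1])
E
```

```text
time_s: 4.48
ee_pos: [461.0, 331.8, 121.3]
ee_rot: [-89.9, 0.0, -68.9]
force: [0.6, -0.4, 0.3]
gripper_width: 45.5
n=7 shift [ 0.02 10.75 -0.09] turn [-0.02 -0.01 -0.  ]  total shift [ 0.1 75.3 -0.7]
```

View pics/w2.png

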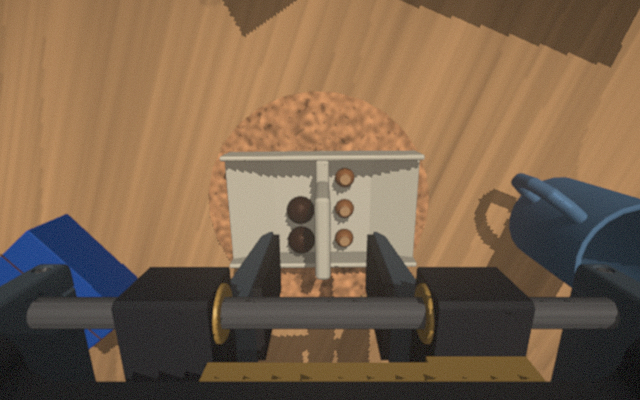

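The handle is centred between the fingers, so I descend and close.

```bash
python3 -m handwheel '[[0.5,[0,12,0],[0,0,0]],[0.5,[0,15,0],[0,0,0]],[0.5,[0,15,0],[0,0,0]],[0.5,[0,15,0],[0,0,0]],[0.5,[0,12,0],[0,0,0]],[0.5,[0,5.5,0],[0,0,0]],[0,[0,0,0],[0,0,0]],[0,[0,0,0],[0,0,0]],[0,[0,0,0],[0,0,0]],[0,[0,0,0],[0,0,0]]]' 30
python3 -m handwheel '[[0,[0,0,0],[0,0,0]],[0,[0,0,0],[0,0,0]],[0,[0,0,0],[0,0,0]],[0,[0,0,0],[0,0,0]],[0,[0,-3,0],[0,0,0]],[0,[0,-7,0],[0,0,0]],[0,[0,-10,0],[0,0,0]],[0,[0,-10,0],[0,0,0]],[0,[0,-10,0],[0,0,0]],[0,[0,-10,0],[0,0,0]]]'
python3 - <<'E'
from h import *
# tin fit: refine
im=env.grab_frame("top");cv2.imwrite("pics/t2.png",cv2.resize(im[150:260,130:350,::-1],None,fx=3.6,fy=3.6,interpolation=cv2.INTER_CUBIC))
im=env.grab_frame("wrist");cv2.imwrite("pics/w3.png",im[:,:,::-1])
E
```

```text
time_s: 5.37
ee_pos: [461.0, 331.8, 46.6]
ee_rot: [-89.9, 0.0, -68.9]
force: [-0.1, 0.1, 0.4]
gripper_width: 21.8
time_s: 6.2
ee_pos: [460.3, 331.5, 96.7]
ee_rot: [-90.0, 0.0, -68.8]
force: [0.2, 0.4, -2.8]
gripper_width: 9.9
```

View pics/w3.png

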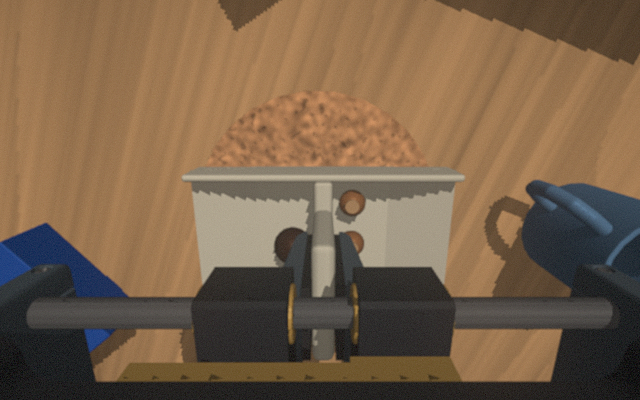

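View pics/t2.png

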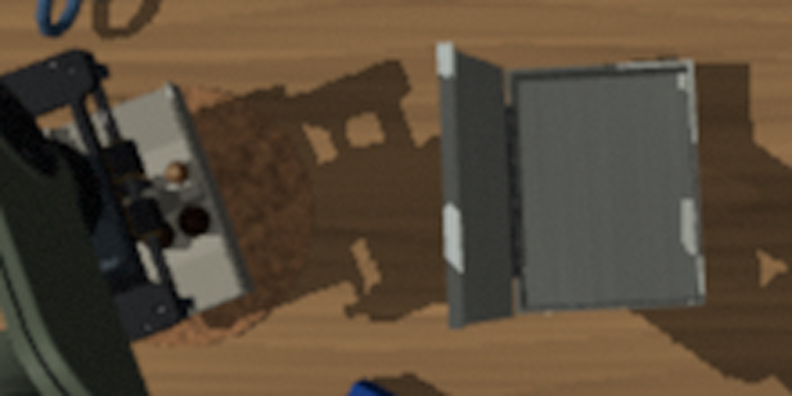

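Run:
```python
from h import *
C=np.array([(693,60),(705,303),(520,312),(508,72)])/3.6+[130,150]
T=ray("top",C,60)[:,:2];print(np.round(T,1))
d=T[0]-T[1];print(np.linalg.norm(d));yaw=np.degrees(np.arctan2(d[1],d[0]));print(yaw)
u=np.array([np.cos(np.radians(yaw)),np.sin(np.radians(yaw))]);v=np.array([-u[1],u[0]])
print("center",(T[0]+T[1])/2+65*v)
# end wall edges direction
for a,b in((0,3),(1,2)): e=T[b]-T[a];print(np.linalg.norm(e),np.degrees(np.arctan2(e[1],e[0]))-90)
```

```text
[[566.3 -42.9]
 [397.7 -51.2]
 [391.3  76.4]
 [557.7  86. ]]
168.85793722664704
2.8307840490303167
center [478.77095597  17.89888871]
129.0956127906487 3.828729677195625
127.79165673961694 2.8363077693277745
```

```bash
python3 -m handwheel '[[0,[0,-12,0],[0,0,0]],[0,[0,-16,0],[0,0,0]],[0,[0,-20,0],[0,0,0]],[0,[0,-22,0],[0,0,0]],[0,[0,-22,0],[0,0,0]],[0,[0,-22,0],[0,0,0]],[0,[0,-20,0],[0,0,0]],[0,[0,-16,0],[0,0,0]],[0,[0,-10,0],[0,0,0]],[0,[0,-5,0],[0,0,0]]]'
python3 - <<'E'
from h import *
plan([557,22,262],down(3),17)
cv2.imwrite("pics/t3.png",cv2.resize(env.grab_frame("side")[150:400,60:460,::-1],None,fx=2,fy=2))
E
```

```text
time_s: 7.13
ee_pos: [460.5, 331.6, 261.7]
ee_rot: [-89.9, 0.0, -68.8]
force: [0.4, 1.1, -4.6]
gripper_width: 10.2
n=17 shift [19.09 -0.02  1.57] turn [-0.01  1.07 -0.  ]  total shift [323.6  -0.5 -21.7]
```

View pics/t3.png

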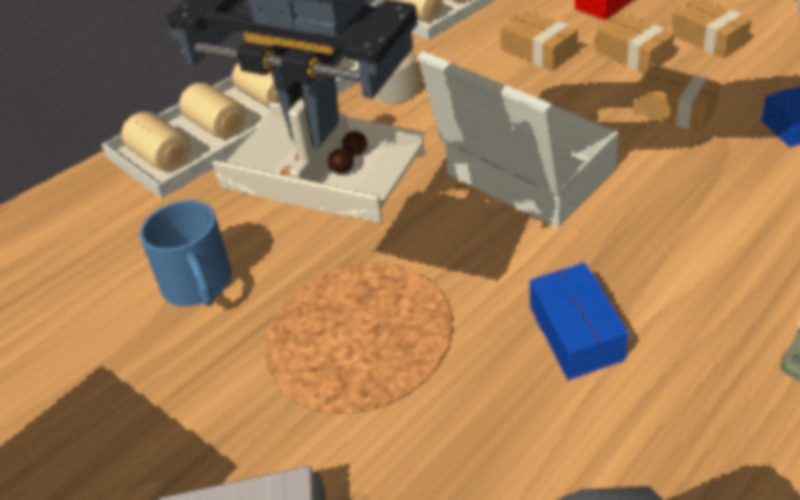

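```bash
python3 -m handwheel '[[0,[5,0,0.4],[0,0.3,0]],[0,[10,0,0.8],[0,0.5,0]],[0,[15,0,1.2],[0,0.8,0]],[0,[19,0,1.6],[0,1.1,0]],[0,[19,0,1.6],[0,1.1,0]],[0,[19,0,1.6],[0,1.1,0]],[0,[19,0,1.6],[0,1.1,0]],[0,[19,0,1.6],[0,1.1,0]],[0,[19,0,1.6],[0,1.1,0]],[0,[19,0,1.6],[0,1.1,0]]]'
python3 -m handwheel '[[0,[19,0,1.6],[0,1.1,0]],[0,[19,0,1.6],[0,1.1,0]],[0,[19,0,1.6],[0,1.1,0]],[0,[19,0,1.6],[0,1.1,0]],[0,[19,0,1.6],[0,1.1,0]],[0,[19,0,1.6],[0,1.1,0]],[0,[19,0,1.6],[0,1.1,0]],[0,[15,0,1.2],[0,0.8,0]],[0,[10,0,0.8],[0,0.5,0]],[0,[5,0,0.4],[0,0.3,0]]]'
python3 - <<'E'
from h import *
# mat fit from top
im=env.grab_frame("top");cv2.imwrite("pics/t4.png",cv2.resize(im[100:300,110:430,::-1],None,fx=2.5,fy=2.5,interpolation=cv2.INTER_CUBIC))
plan([557,22,161],down(3),9)
G=np.array([557,22,180.])
R1=down(3);R2=down(3,46)
for R in (R2,): plan(G+19*R.apply([0,1,0]),R,10,G+19*R1.apply([0,1,0]),R1)
E
```

```text
time_s: 8.02
ee_pos: [520.8, 177.6, 258.9]
ee_rot: [-90.2, -0.1, -78.3]
force: [0.5, 0.4, -3.8]
gripper_width: 9.9
time_s: 8.85
ee_pos: [555.7, 18.3, 259.3]
ee_rot: [-90.1, -0.0, -87.6]
force: [-0.9, -0.5, -3.6]
gripper_width: 9.8
n=9 shift [-0.42 10.95  0.15] turn [ 0.01 -0.06  0.01]  total shift [-3.8 98.5  1.4]
n=10 shift [ 0.   -0.06  1.52] turn [ 4.6  0.  -0. ]  total shift [ 0.  -5.8 13.7]
```

View pics/t4.png

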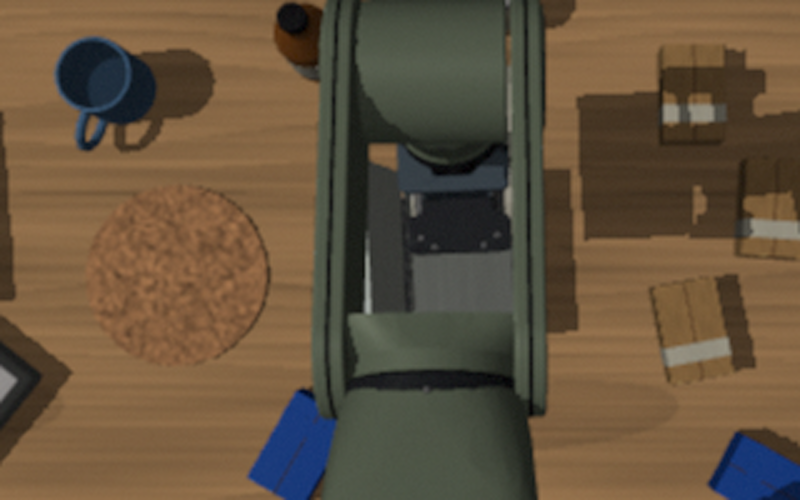

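```bash
python3 -m handwheel '[[0,[-0.4,6,0.1],[0,0,0]],[0,[-0.4,10,0.1],[0,0,0]],[0,[-0.4,13,0.1],[0,0,0]],[0,[-0.4,13,0.1],[0,-0.1,0]],[0,[-0.4,13,0.1],[0,-0.1,0]],[0,[-0.4,13,0.1],[0,-0.1,0]],[0,[-0.4,13,0.1],[0,-0.1,0]],[0,[-0.4,10,0.1],[0,-0.1,0]],[0,[-0.4,6,0.1],[0,0,0]],[0,[0,0,0],[0,0,0]]]'
python3 - <<'E'
from h import *
a,b,s=pose();print(s['qpos'],a)
cv2.imwrite("pics/t5.png",cv2.resize(env.grab_frame("side")[0:300,150:550,::-1],None,fx=2,fy=2))
cv2.imwrite("pics/t5w.png",env.grab_frame("wrist")[:,:,::-1])
E
```

```text
time_s: 9.73
ee_pos: [555.7, 24.4, 161.6]
ee_rot: [-90.2, 0.0, -86.9]
force: [-0.3, -0.5, -3.0]
gripper_width: 9.8
[ 1.32869117e+00  1.89426594e+01  9.66456881e+01  3.36316796e-03
  6.46150139e+01 -1.77414554e+00] [555.72002556  24.41037598 161.55888479]
```

View pics/t5.png

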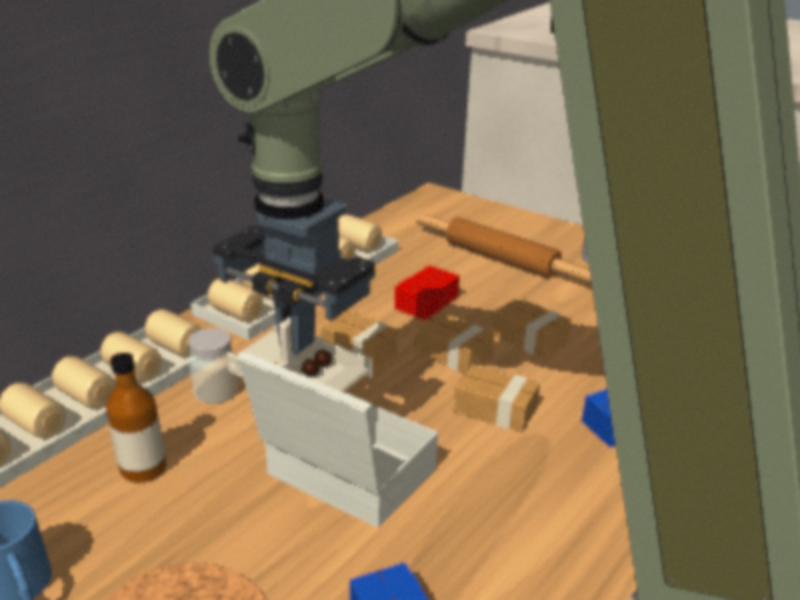

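View pics/t5w.png

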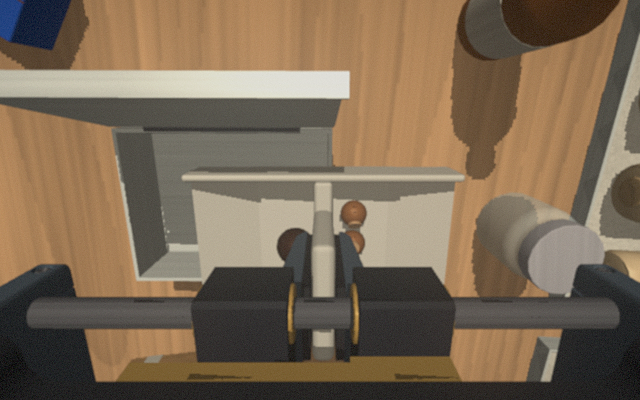

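```bash
python3 -m handwheel '[[0,[0,0,1],[3,0,0]],[0,[0,0,1.3],[4,0,0]],[0,[0,0,1.6],[5,0,0]],[0,[0,0,1.6],[5,0,0]],[0,[0,0,1.6],[5,0,0]],[0,[0,0,1.6],[5,0,0]],[0,[0,0,1.6],[5,0,0]],[0,[0,0,1.6],[5,0,0]],[0,[0,0,1.6],[5,0,0]],[0,[0,0,1.3],[4,0,0]]]'
python3 - <<'E'
from h import *
a,b,s=pose();print(s['qpos'],a,s['ee_rot'])
cv2.imwrite("pics/t6.png",cv2.resize(env.grab_frame("side")[0:300,150:550,::-1],None,fx=2,fy=2))
cv2.imwrite("pics/t6w.png",env.grab_frame("wrist")[:,:,::-1])
E
```

```text
time_s: 10.67
ee_pos: [567.9, 34.0, 167.6]
ee_rot: [-49.5, 1.1, -85.8]
force: [0.5, 0.8, -2.2]
gripper_width: 9.7
[  0.25044676   6.41662915 127.11573015  29.2783146    6.99431137
 -31.34556415] [567.94007061  33.97229365 167.58947043] [-49.53424461   1.14173719 -85.82415774]
```

View pics/t6.png

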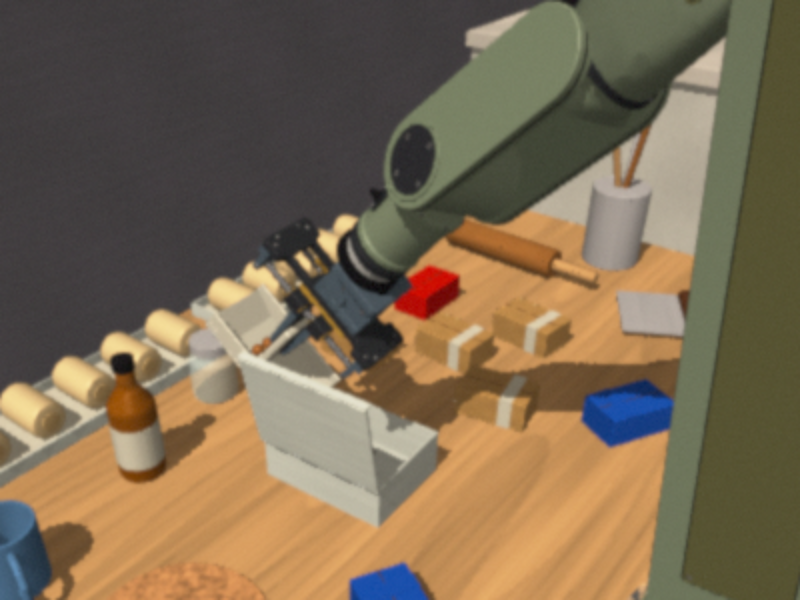

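View pics/t6w.png

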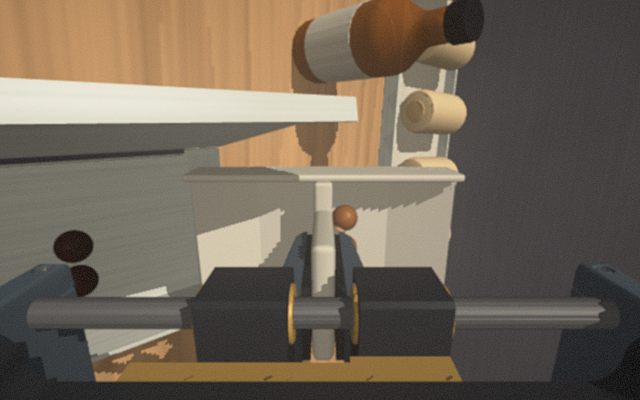

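Both truffles are already in the tin, at (73,247) and (85,280) in the wrist view, and the hazelnuts are still behind the divider. I tip the dish back.

Run:
```python
from h import *
plan([556,20,190],down(3),10)
```

```text
n=10 shift [ 1.3  -2.6  -0.51] turn [-4.05  0.06 -0.16]  total shift [ 12.7 -25.9   3.2]
```

```bash
python3 -m handwheel '[[0,[0.6,-2.6,-0.5],[-2,0,-0.1]],[0,[0.6,-2.6,-0.5],[-3,0.1,-0.1]],[0,[1.4,-2.6,-0.5],[-4,0.1,-0.2]],[0,[1.4,-2.6,-0.5],[-4.5,0.1,-0.2]],[0,[1.4,-2.6,-0.5],[-5,0.1,-0.2]],[0,[1.4,-2.6,-0.5],[-5,0.1,-0.2]],[0,[1.4,-2.6,-0.5],[-5,0.1,-0.2]],[0,[1.4,-2.6,-0.5],[-5,0.1,-0.2]],[0,[1.4,-2.6,-0.5],[-4,0,-0.2]],[0,[1.4,-2.6,-0.5],[-3,0,-0.1]]]'
python3 - <<'E'
from h import *
a,b,s=pose();print(s['qpos'],a,s['ee_rot'])
plan([556,20,262],down(3),8)
plan([460.3,331.5,262],down(21.2),17,[556,20,262],down(3))
cv2.imwrite("pics/t7w.png",env.grab_frame("wrist")[:,:,::-1])
E
```

```text
time_s: 11.6
ee_pos: [559.0, 18.6, 191.2]
ee_rot: [-89.8, -0.5, -87.3]
force: [0.5, -0.2, -3.8]
gripper_width: 10.0
[ 1.00695991 17.68144084 93.97181691 -0.50760909 68.13374823 -1.5234125 ] [559.03190486  18.5674182  191.20500026] [-89.80039507  -0.47726352 -87.28227896]
n=8 shift [-0.16 -8.85 -0.35] turn [-0.02 -0.04  0.06]  total shift [ -1.  -70.8  -2.7]
n=17 shift [-19.16  -0.    -1.85] turn [ 0.   -1.07 -0.  ]  total shift [-316.1    0.   -79.3]
```

View pics/t7w.png

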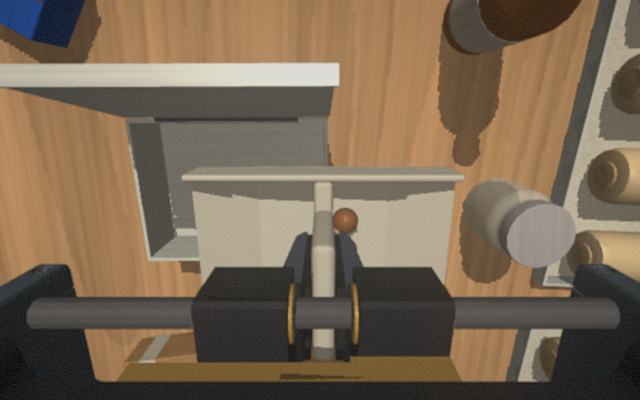

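Now lift, then carry the dish back to the mat.

```bash
python3 -m handwheel '[[0,[0,-6,-0.3],[0,0,0.1]],[0,[0,-10,-0.3],[0,0,0.1]],[0,[0,-12,-0.3],[0,-0.1,0.1]],[0,[0,-12,-0.3],[0,-0.1,0.1]],[0,[-0.2,-12,-0.3],[0,-0.1,0.1]],[0,[-0.2,-9,-0.3],[0,0,0]],[0,[-4,-6,-0.5],[0,-0.3,0]],[0,[-9,-4,-0.8],[0,-0.5,0]],[0,[-14,0,-1.4],[0,-0.8,0]],[0,[-19,0,-1.8],[0,-1.1,0]]]'
python3 -m handwheel '[[0,[-19,0,-1.8],[0,-1.1,0]],[0,[-19,0,-1.8],[0,-1.1,0]],[0,[-19,0,-1.8],[0,-1.1,0]],[0,[-19,0,-1.8],[0,-1.1,0]],[0,[-19,0,-1.8],[0,-1.1,0]],[0,[-19,0,-1.8],[0,-1.1,0]],[0,[-19,0,-1.8],[0,-1.1,0]],[0,[-19,0,-1.8],[0,-1.1,0]],[0,[-19,0,-1.8],[0,-1.1,0]],[0,[-19,0,-1.8],[0,-1.1,0]]]'
python3 - <<'E'
from h import *
plan([460.3,331.5,262],down(21.2),10)
E
```

```text
time_s: 12.48
ee_pos: [546.5, 66.3, 261.0]
ee_rot: [-89.8, 0.3, -84.1]
force: [0.6, 0.2, -2.9]
gripper_width: 10.0
time_s: 13.32
ee_pos: [492.2, 250.3, 261.6]
ee_rot: [-89.8, 0.3, -73.0]
force: [-0.3, 1.1, -3.4]
gripper_width: 10.2
n=10 shift [-8.72 -0.02 -0.39] turn [-0.02 -0.42 -0.03]  total shift [-87.    0.   -6.7]
```

```bash
python3 - <<'E'
from h import *
print(ray("top",[(181.4,210)],4))
E
python3 -m handwheel '[[0,[-16,0,-0.8],[0,-0.7,0]],[0,[-14,0,-0.7],[0,-0.6,0]],[0,[-12,0,-0.6],[0,-0.6,0]],[0,[-10,0,-0.5],[0,-0.5,0]],[0,[-9,0,-0.4],[0,-0.5,0]],[0,[-8,0,-0.4],[0,-0.4,0]],[0,[-7,0,-0.3],[0,-0.3,0]],[0,[-5,0,-0.2],[0,-0.3,0]],[0,[-4,0,-0.1],[0,-0.2,0]],[0,[-2,0,0],[0,-0.1,0]]]'
python3 - <<'E'
from h import *
plan([460.3,331.5,62],down(21.2),10)
E
```

```text
[[458.39807462 324.46171502   4.        ]]
time_s: 14.15
ee_pos: [461.5, 330.4, 262.3]
ee_rot: [-89.8, 0.3, -68.9]
force: [0.1, 0.4, -3.2]
gripper_width: 9.9
n=10 shift [-0.09 20.03 -0.12] turn [-0.02 -0.01 -0.03]  total shift [ -0.4 200.3  -1.6]
```

```bash
python3 -m handwheel '[[0,[0.3,10,-0.3],[0,0,0]],[0,[0.3,17,-0.3],[0,0,0]],[0,[0.2,24,-0.3],[0,0,0]],[0,[0.2,27,-0.3],[0,0,0]],[0,[0.2,27,-0.3],[0,0,0]],[0,[0.2,27,-0.3],[0,0,0]],[0,[0.2,24,-0.3],[0,0,0]],[0,[0.2,19,-0.3],[0,0,0]],[0,[0.2,14,-0.2],[0,0,0]],[0,[0.2,9,-0.2],[0,0,0]]]'
python3 - <<'E'
from h import *
plan([459.5,328,47],down(21.2),10)
im=env.grab_frame("side");cv2.imwrite("pics/s8.png",cv2.resize(im[200:400,130:380,::-1],None,fx=3,fy=3))
E
```

```text
time_s: 14.98
ee_pos: [459.3, 327.1, 61.9]
ee_rot: [-90.0, 0.2, -68.9]
force: [-0.3, 0.3, -3.0]
gripper_width: 9.9
n=10 shift [-0.07  1.49  0.05] turn [-0.   -0.01 -0.02]  total shift [-0.7 14.9  0.5]
```

View pics/s8.png

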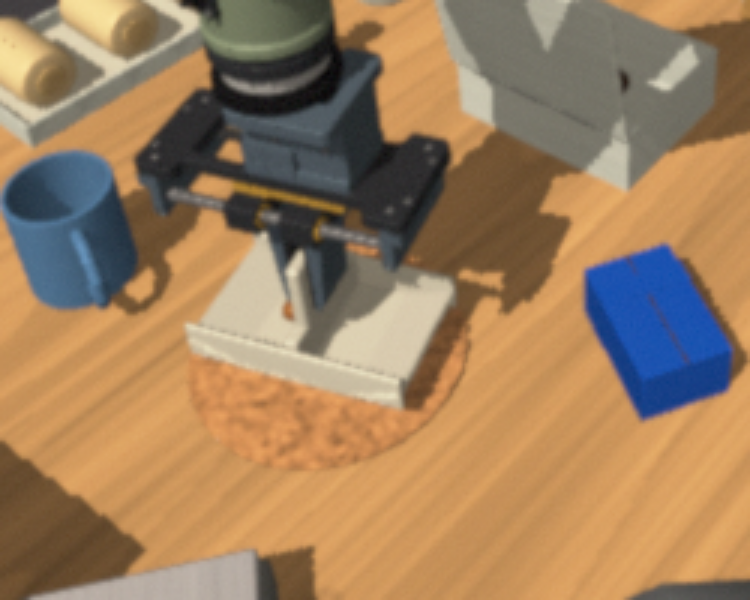

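```bash
python3 -m handwheel '[[0,[0,4,0],[0,0,0]],[0,[0,4,0],[0,0,0]],[0,[0,3,0],[0,0,0]],[0,[0,2,0],[0,0,0]],[0,[0,1,0],[0,0,0]],[0,[0,0.6,0],[0,0,0]],[0,[0,0.4,0],[0,0,0]],[0,[0,0,0],[0,0,0]],[0,[0,0,0],[0,0,0]],[0,[0,0,0],[0,0,0]]]'
python3 -m handwheel '[[0,[0,0.3,0],[0,0,0]],[0,[0,0.3,0],[0,0,0]],[0.1,[0,0,0],[0,0,0]],[0.2,[0,0,0],[0,0,0]],[0.3,[0,0,0],[0,0,0]],[0.4,[0,0,0],[0,0,0]],[0.5,[0,0,0],[0,0,0]],[0.5,[0,0,0],[0,0,0]],[0.5,[0,-5,0],[0,0,0]],[0.5,[0,-15,0],[0,0,0]]]'
python3 -m handwheel '[[0.5,[0,-30,0],[0,0,0]],[0.5,[0,-35,0],[0,0,0]],[0.3,[0,-35,0],[0,0,0]],[0,[0,-35,0],[0,0,0]],[0,[0,-35,0],[0,0,0]],[0,[20,-20,0],[0,0,0]],[0,[20,0,0],[0,0,0]],[0,[20,0,0],[0,0,0]],[0,[0,0,0],[0,0,0]],[0,[0,0,0],[0,0,0]]]' 30
python3 - <<'E'
from h import *
im=env.grab_frame("side");cv2.imwrite("pics/s9.png",cv2.resize(im[150:400,130:400,::-1],None,fx=2.4,fy=2.4))
im=env.grab_frame("top");cv2.imwrite("pics/t9.png",cv2.resize(im[150:260,120:340,::-1],None,fx=3.6,fy=3.6,interpolation=cv2.INTER_CUBIC))
E
```

```text
time_s: 15.87
ee_pos: [460.4, 328.5, 49.4]
ee_rot: [-89.7, 0.3, -68.9]
force: [0.4, -0.4, -3.6]
gripper_width: 9.9
time_s: 16.7
ee_pos: [458.9, 327.4, 67.4]
ee_rot: [-90.0, 0.2, -68.9]
force: [-0.1, -0.0, 0.3]
gripper_width: 45.9
time_s: 17.53
ee_pos: [481.5, 270.6, 258.8]
ee_rot: [-89.7, 0.3, -69.0]
force: [0.1, 1.0, -0.4]
gripper_width: 0.3
```

View pics/s9.png

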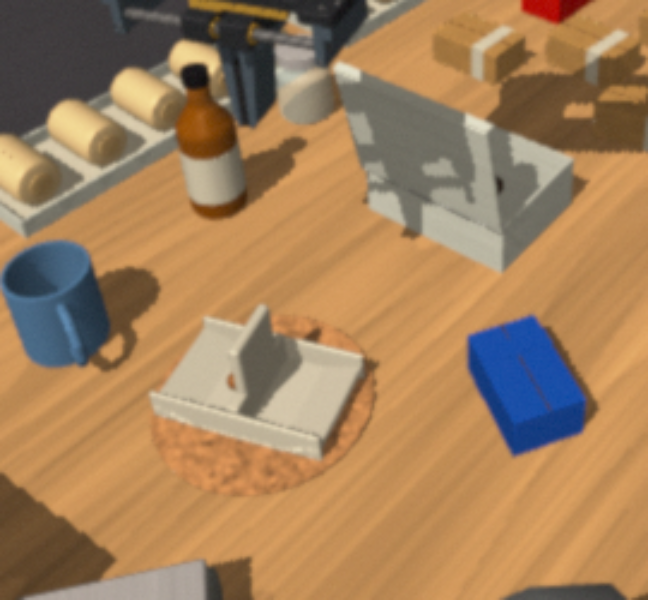

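View pics/t9.png

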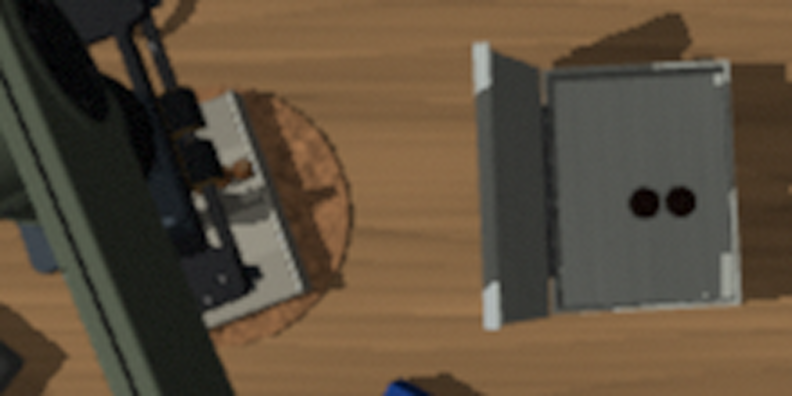

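```bash
cat >> h.py <<'E'
TC=np.array([479.,18.,0]);TY=3.0
def tin(x,y,z):
    c,s=np.cos(np.radians(TY)),np.sin(np.radians(TY)); return np.array([TC[0]+c*x-s*y,TC[1]+s*x+c*y,z])
def totin(P):
    c,s=np.cos(np.radians(TY)),np.sin(np.radians(TY)); d=np.atleast_2d(P)-TC; return np.c_[c*d[:,0]+s*d[:,1],-s*d[:,0]+c*d[:,1],d[:,2]]
E
python3 - <<'E'
from h import *
C=np.array([(475,43),(484,328)])/3.6+[120,150]
for z in(170,180,185,190): 
    T=ray("top",C,z);t=totin(T);print(z,np.round(t,1).tolist(),np.linalg.norm(T[0]-T[1]))
for th in (100,105,110,115,120):
    t=np.radians(th);print(th,66-133*np.cos(t)+6*np.sin(t),60+133*np.sin(t)+6*np.cos(t))
p,R,s=pose()
print(totin(p))
plan(tin(0,185,165),down(3),10)
E
```

```text
170 [[90.3, 96.8, 170.0], [-88.7, 98.8, 170.0]] 179.05969435115125
180 [[89.0, 95.5, 180.0], [-88.3, 97.5, 180.0]] 177.35733010113594
185 [[88.4, 94.9, 185.0], [-88.1, 96.8, 185.0]] 176.5061479761282
190 [[87.7, 94.3, 190.0], [-87.9, 96.2, 190.0]] 175.6549658511206
100 95.00405414777498 189.9375420846221
105 106.21848795636969 186.91522062583095
110 117.12683478702938 182.92699770457182
115 127.64607553373291 178.00322610543026
120 137.6961524227066 172.18137870333035
[[ 15.40479448 253.08885263 258.33663282]]
n=10 shift [ 6.5   9.31 -2.73] turn [-0.02  1.81 -0.04]  total shift [ 60.5  92.8 -36.2]
```

```bash
python3 -m handwheel '[[0,[10,0,-3],[0,1.8,0]],[0,[10,0,-3],[0,1.8,0]],[0,[10,6,-3],[0,1.8,0]],[0,[10,10,-3],[0,1.8,0]],[0,[10,14,-3],[0,1.8,0]],[0,[10,16,-3],[0,1.8,0]],[0,[10,16,-3],[0,1.8,0]],[0,[10,16,-3],[0,1.8,0]],[0,[10,10,-3],[0,1.8,0]],[0,[0,5,0],[0,1.8,0]]]' 30
python3 - <<'E'
from h import *
p,R,s=pose();print(totin(p))
pts=[]
for th in (100,90,80,70,60,50,40,30,20,10,0):
    t=np.radians(th);y=66-95*np.cos(t)+6*np.sin(t)+16;z=60+95*np.sin(t)+6*np.cos(t);pts.append((y,z))
pts=np.array(pts);print(np.round(pts,0).tolist());print(np.round(np.diff(pts,axis=0),1).tolist())
plan(tin(0,pts[0][0]+6,pts[0][1]),down(3),5)
E
```

```text
time_s: 18.47
ee_pos: [475.2, 175.4, 162.6]
ee_rot: [-90.1, 0.2, -87.1]
force: [0.4, 0.5, 0.1]
gripper_width: 0.3
[[  4.46866639 157.39326899 162.64226963]]
[[104.0, 153.0], [88.0, 155.0], [71.0, 155.0], [55.0, 151.0], [40.0, 145.0], [26.0, 137.0], [13.0, 126.0], [3.0, 113.0], [-5.0, 98.0], [-11.0, 82.0], [-13.0, 66.0]]
[[-16.4, 2.5], [-16.6, -0.4], [-16.3, -3.3], [-15.5, -6.1], [-14.2, -8.6], [-12.4, -11.0], [-10.4, -13.0], [-7.9, -14.6], [-5.3, -15.7], [-2.5, -16.4]]
n=5 shift [ 9.4   2.   -0.88] turn [ 0.02 -0.03 -0.05]  total shift [47.   9.9 -4.3]
```

```bash
python3 -m handwheel '[[0,[15,3,-1],[0,0,0]],[0,[14,3,-1],[0,0,0]],[0,[10,2,-1],[0,0,0]],[0,[8,2,-1],[0,0,0]],[0,[8.2,-1.2,0],[0,0,0]],[0,[8.2,-1.2,0],[0,0,0]],[0,[8.3,0.2,0],[0,0,0]],[0,[8.3,0.2,0],[0,0,0]],[0,[8.2,1.6,0],[0,0,0]],[0,[8.2,1.6,0],[0,0,0]]]'
python3 -m handwheel '[[0,[7.8,3,0],[0,0,0]],[0,[7.8,3,0],[0,0,0]],[0,[7.1,4.3,0],[0,0,0]],[0,[7.1,4.3,0],[0,0,0]],[0,[6.2,5.5,0],[0,0,0]],[0,[6.2,5.5,0],[0,0,0]],[0,[5.2,6.5,0],[0,0,0]],[0,[5.2,6.5,0],[0,0,0]],[0,[4,7.3,0],[0,0,0]],[0,[4,7.3,0],[0,0,0]]]'
python3 - <<'E'
from h import *
p,R,s=pose();print(totin(p))
im=env.grab_frame("side");cv2.imwrite("pics/s10.png",cv2.resize(im[100:300,200:450,::-1],None,fx=3,fy=3))
E
```

```text
time_s: 19.3
ee_pos: [478.9, 81.1, 153.2]
ee_rot: [-89.8, 0.4, -86.9]
force: [-0.5, 1.9, 1.5]
gripper_width: 0.5
time_s: 20.13
ee_pos: [481.7, 21.1, 98.5]
ee_rot: [-89.9, 0.4, -86.9]
force: [-0.4, -0.4, 0.5]
gripper_width: 0.5
[[ 2.88449023  2.98529016 98.46563787]]
```

View pics/s10.png

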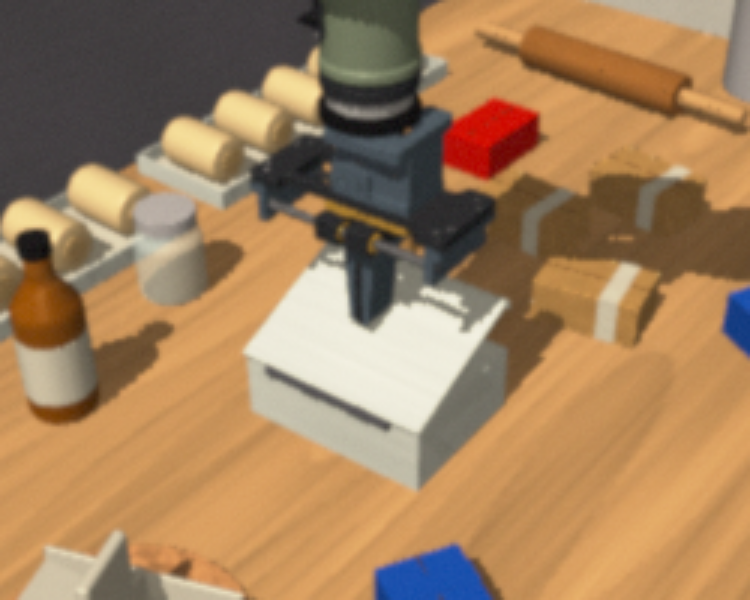

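```bash
python3 -m handwheel '[[0,[5,5,0],[0,0,0]],[0,[5,5,0],[0,0,0]],[0,[5,5,0],[0,0,0]],[0,[5,5,0],[0,0,0]],[0,[5,4,0],[0,0,0]],[0,[4,3,0],[0,0,0]],[0,[3,2,0],[0,0,0]],[0,[0,1,0],[0,0,0]],[0,[0,1,0],[0,0,0]],[0,[0,0,0],[0,0,0]]]'
```

```text
time_s: 21.02
ee_pos: [483.7, -10.1, 68.1]
ee_rot: [-89.9, 0.4, -86.9]
force: [0.0, 0.8, -0.6]
gripper_width: 0.5
```

```bash
python3 -m handwheel '[[0,[0,0.5,0],[0,0,0]],[0,[0,0.5,0],[0,0,0]],[0,[0,0.5,0],[0,0,0]],[0,[0,0.5,0],[0,0,0]],[0,[0,0.5,0],[0,0,0]],[0,[0,0.5,0],[0,0,0]],[0,[0,0,0],[0,0,0]],[0,[0,0,0],[0,0,0]],[0,[0,0,0],[0,0,0]],[0,[0,0,0],[0,0,0]]]'
```

```text
time_s: 21.85
ee_pos: [483.8, -10.0, 66.2]
ee_rot: [-89.8, 0.4, -86.9]
force: [-2.0, 0.5, 9.0]
gripper_width: 0.5
```

The lid reads 9 N of contact at z = 66.2, so it is shut. I retreat and look at the lid and the cartons.

```bash
python3 -m handwheel '[[0,[0,-10,0],[0,0,0]],[0,[0,-25,0],[0,0,0]],[0,[0,-35,0],[0,0,0]],[0,[0,-35,-10],[0,0,0]],[0,[20,-35,-20],[0,0,0]],[0.5,[30,-30,-30],[0,0,0]],[0.7,[40,-30,-20],[0,0,0]],[0.82,[40,-10,-10],[0,0,0]],[0.82,[40,0,0],[0,0,0]],[0.82,[0,0,0],[0,0,0]]]'
python3 - <<'E'
from h import *
s=env.state();im=env.grab_frame("wrist");cv2.imwrite("pics/w11.png",im[:,:,::-1])
im=env.grab_frame("top");cv2.imwrite("pics/t11.png",im[:,:,::-1])
im=env.grab_frame("side");cv2.imwrite("pics/s11.png",im[:,:,::-1])
for c in ["top","wrist"]:
  for l,z in (("lid",66),("carton0_mid",44)):
    for d in env.masks_of(c,l): print(c,l,round(d['p'],2),np.round(d['location']),d['region'].sum(),rect(c,d['region'],z,s))
print(s['ee_pos'])
E
```

```text
time_s: 22.68
ee_pos: [414.1, -174.1, 259.5]
ee_rot: [-89.7, 0.1, -87.2]
force: [0.6, 0.5, -0.6]
gripper_width: 31.1
top lid 0.83 [299. 203.] 4057 [478.9  22.2 176.3 146.1   3. ]
top carton0_mid 0.57 [388. 138.] 1109 [ 6.435e+02 -2.042e+02  1.062e+02  6.920e+01 -4.000e-01]
wrist lid 0.92 [398.  31.] 11913 [479.6 -24.2 175.   55.9   2.8]
wrist carton0_mid 0.98 [512. 213.] 5616 [ 6.356e+02 -2.049e+02  1.175e+02  7.170e+01  3.000e-01]
[ 414.09837389 -174.05308486  259.50503171]
```

View pics/w11.png

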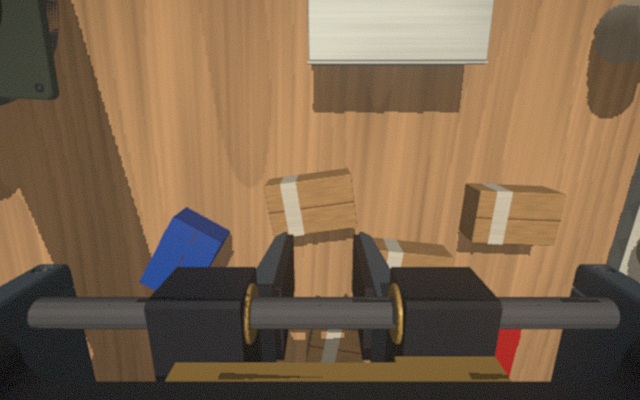

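View pics/t11.png

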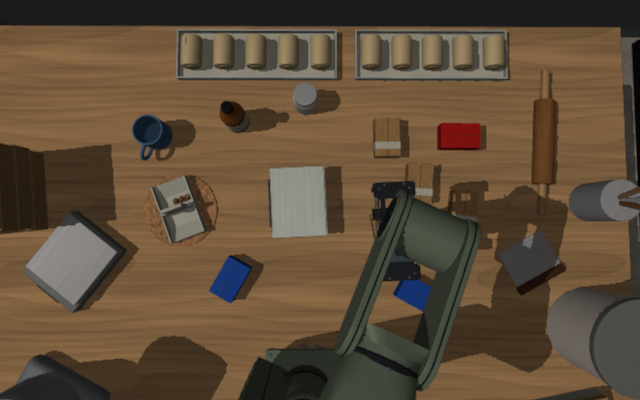

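View pics/s11.png

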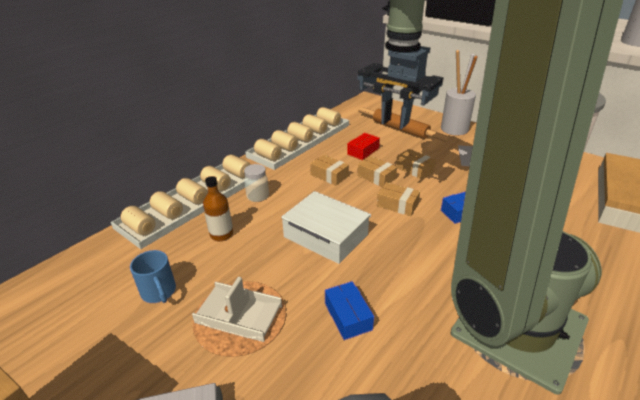

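Run:
```python
from h import *
im=env.grab_frame("top")
cv2.imwrite("pics/t12.png",cv2.resize(im[150:250,250:350,::-1],None,fx=6,fy=6,interpolation=cv2.INTER_CUBIC))
plan([340,-195,240],down(-79),13)
```

```text
n=13 shift [ 5.47  1.38 -3.76] turn [ 0.01  6.33 -0.03]  total shift [ 23.8  17.9 -75.4]
```

View pics/t12.png

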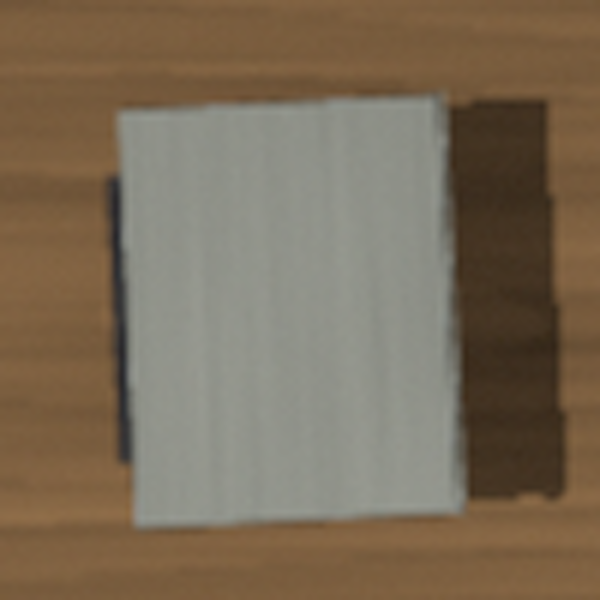

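```bash
python3 - <<'E'
from h import *
C=np.array([(118,111),(442,95),(463,513),(135,526)])/6+[250,150]-0.5+0.5/6
T=ray("top",C,66)[:,:2];print(np.round(T,1),T.mean(0))
for a,b,o in((3,0,0),(2,1,0),(1,0,90),(2,3,90)): e=T[b]-T[a];print(np.linalg.norm(e),np.degrees(np.arctan2(e[1],e[0]))-o)
E
python3 -m handwheel '[[0.82,[5.5,1,-3.8],[0,6.3,0]],[0.82,[5.5,1,-3.8],[0,6.3,0]],[0.82,[5.5,1,-3.8],[0,6.3,0]],[0.82,[5.5,1,-3.8],[0,6.3,0]],[0.82,[5.5,1,-3.8],[0,6.3,0]],[0.82,[5.5,1,-3.8],[0,6.3,0]],[0.82,[5.5,1,-3.8],[0,6.3,0]],[0.82,[5.5,1,-3.8],[0,6.3,0]],[0.82,[5.5,1,-3.8],[0,6.3,0]],[0.82,[5.5,1,-3.8],[0,6.3,0]]]'
python3 -m handwheel '[[0.82,[5.5,1,-3.8],[0,6.3,0]],[0.82,[5.5,1,-3.8],[0,6.3,0]],[0.82,[5.5,1,-3.8],[0,6.3,0]],[0.82,[0,0,0],[0,0,0]],[0.82,[0,0,0],[0,0,0]],[0.82,[0,0,0],[0,0,0]],[0.82,[0,0,0],[0,0,0]],[0.82,[0,0,0],[0,0,0]],[0.82,[0,0,0],[0,0,0]],[0.82,[0,0,0],[0,0,0]]]'
cat > look.py <<'E'
from h import *
import sys
tag=sys.argv[1]; z=float(sys.argv[2]) if len(sys.argv)>2 else 44
s=env.state();im=env.grab_frame("wrist");cv2.imwrite(f"pics/{tag}.png",im[:,:,::-1])
for d in env.masks_of("wrist","carton0_mid"):
    m=d['region']; print(round(d['p'],2),np.round(d['location']),m.sum(),rect("wrist",m,z,s),np.round(ray("wrist",d['location'],z,s)[0]))
    cv2.imwrite(f"pics/{tag}_m.png",255*m.astype(np.uint8))
print(s['ee_pos'],s['ee_rot'],s['qpos'])
E
python3 look.py w13
```

```text
[[561.8  90.1]
 [568.8 -44.6]
 [395.6 -53.3]
 [390.1  81.8]] [479.06885266  18.4783316 ]
171.93409486676165 2.7728232492329137
173.39381420216708 2.873073925365225
134.86686107478627 2.941201138247635
135.17384711895926 2.3221990022914696
time_s: 23.92
ee_pos: [358.8, -199.4, 248.0]
ee_rot: [-90.3, 0.3, -150.1]
force: [0.4, 0.7, 0.5]
gripper_width: 74.8
time_s: 24.75
ee_pos: [339.5, -196.3, 245.1]
ee_rot: [-90.3, 0.2, -168.7]
force: [0.4, -0.3, -0.9]
gripper_width: 75.0
[ 339.4512333  -196.34443405  245.05609113] [ -90.34772316    0.18897892 -168.74036223] [-32.05401043   0.30289386 107.48430992   0.40162558  72.31423964
  46.5634268 ]
```

View pics/w13.png

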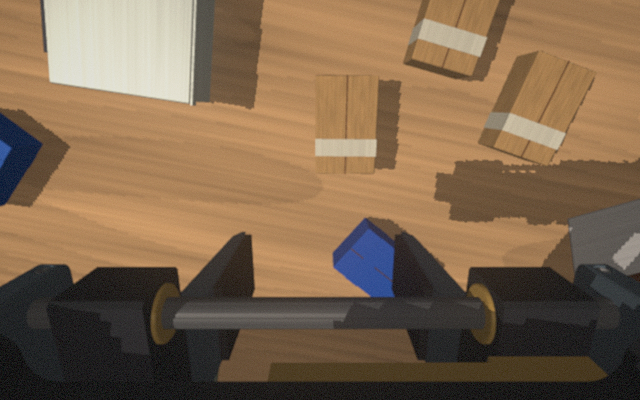

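```bash
sed -i 's/^TC=.*/TC=np.array([479.1,18.5,0]);TY=2.75/' h.py
cat >> h.py <<'E'
def quad(cam,C,z,st=None):
    T=ray(cam,C,z,st)[:,:2]
    print("corners",np.round(T,1).tolist(),"c",np.round(T.mean(0),1))
    for i in range(4):
        e=T[(i+1)%4]-T[i];print(" len %.1f dir %.1f"%(np.linalg.norm(e),np.degrees(np.arctan2(e[1],e[0]))))
E
python3 - <<'E'
from h import *
s=env.state();im=env.grab_frame("wrist")
quad("wrist",[(316,75),(378,74),(376,173),(316,173)],44,s)
T=ray("wrist",[(49,82),(193,104)],66,s);print(T,totin(T))
cv2.imwrite("pics/w13c.png",cv2.resize(im[60:190,290:420,::-1],None,fx=4.5,fy=4.5,interpolation=cv2.INTER_CUBIC))
E
```

```text
corners [[445.9, -166.4], [458.8, -226.8], [361.3, -248.5], [348.7, -185.1]] c [ 403.7 -206.7]
 len 61.8 dir -78.0
 len 99.9 dir -167.5
 len 64.6 dir 101.3
 len 99.0 dir 10.9
[[389.12386796  79.91441422  66.        ]
 [395.70926144 -56.12435423  66.        ]] [[-86.92596565  65.66057498  66.        ]
 [-86.87504152 -70.53748424  66.        ]]
```

View pics/w13c.png

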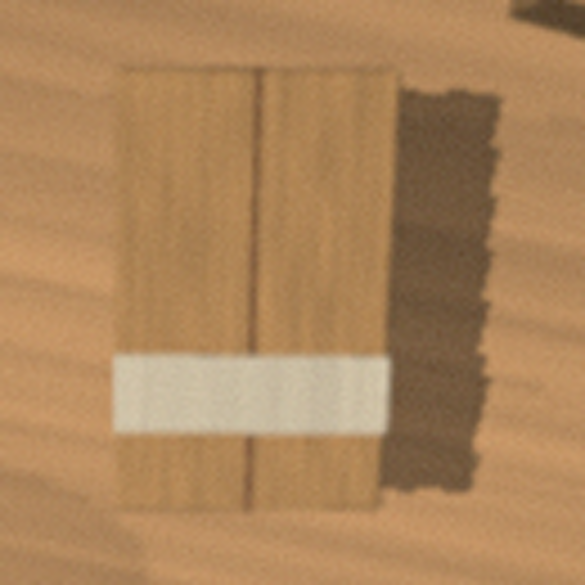

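Run:
```python
from h import *
plan([402.5,-207,60],down(-79.2),10)
plan([402.5,-207,8],down(-79.2),10,[402.5,-207,60],down(-79.2))
```

```text
n=10 shift [-5.96 18.51  2.31] turn [ 0.03  0.04 -0.02]  total shift [-59.2 185.2  23.8]
n=10 shift [-0.   5.2 -0. ] turn [0. 0. 0.]  total shift [-0. 52. -0.]
```

```bash
python3 -m handwheel '[[0.82,[-12,12,4.8],[0,0.1,0]],[0.82,[-16,20,6.4],[0.1,0.1,0]],[0.82,[-16,26,6.4],[0.1,0.1,0]],[0.82,[-10,30,4],[0.1,0.1,0]],[0.82,[-5,30,2],[0,0,0]],[0.82,[0,30,0],[0,0,0]],[0.82,[0,21,0],[0,0,0]],[0.82,[0,12,0],[0,0,0]],[0.82,[0,5,0],[0,0,0]],[0.82,[0,0,0],[0,0,0]]]'
python3 look.py w14
python3 - <<'E'
from h import *
plan([402.5,-207,8],down(-79.2),7)
E
```

```text
time_s: 25.73
ee_pos: [401.7, -207.3, 58.2]
ee_rot: [-90.1, 0.1, -169.2]
force: [-0.0, -0.5, 0.5]
gripper_width: 74.9
[ 401.68120921 -207.33547663   58.22698928] [-9.01350958e+01  7.99675747e-02 -1.69170282e+02] [-28.8743334   17.11812502 117.73996984   0.21859798  45.16689261
  50.14169945]
n=7 shift [ 0.04  7.41 -0.15] turn [-0.    0.   -0.04]  total shift [ 0.4 51.8 -1. ]
```

View pics/w14.png

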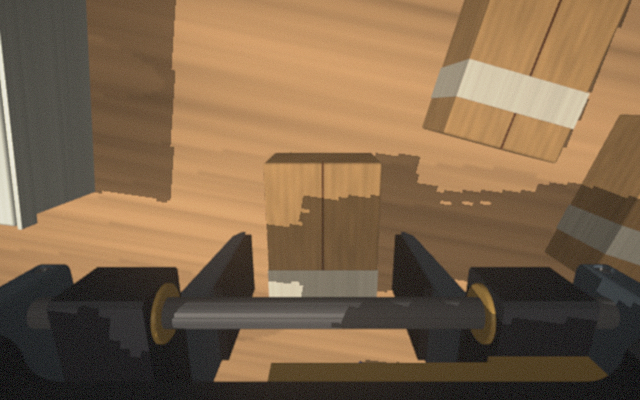

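```bash
python3 -m handwheel '[[0.82,[0,9,0],[0,0,0]],[0.82,[0,12,0],[0,0,0]],[0.82,[0,12,0],[0,0,0]],[0.82,[0,10,0],[0,0,0]],[0.82,[0,6,0],[0,0,0]],[0.82,[0,1,0],[0,0,0]],[0.7,[0,0,0],[0,0,0]],[0.5,[0,0,0],[0,0,0]],[0.4,[0,0,0],[0,0,0]],[0.4,[0,0,0],[0,0,0]]]' 20
python3 -m handwheel '[[0.4,[0,0,0],[0,0,0]],[0.4,[0,0,0],[0,0,0]],[0.4,[0,-5,0],[0,0,0]],[0.4,[0,-14,0],[0,0,0]],[0.4,[0,-20,0],[0,0,0]],[0.4,[0,-24,0],[0,0,0]],[0.4,[0,-24,0],[0,0,0]],[0.4,[0,-20,0],[0,0,0]],[0.4,[0,-14,0],[0,0,0]],[0.4,[0,-5,0],[0,0,0]]]'
python3 look.py w15
python3 - <<'E'
from h import *
p,R,s=pose();
plan(tin(0,-1,140),down(TY-90),20)
plan(tin(0,-1,135),down(TY-90),10)
# predicted far edge at tool x=-50,y=19-22.. 
for dx in(-46,-50,-54):
  print(dx,proj("wrist",p+R.apply([[dx,-36,-32],[dx,-36,32]]),s).round(0).tolist())
E
```

```text
time_s: 26.67
ee_pos: [402.8, -207.7, 9.7]
ee_rot: [-90.0, 0.2, -169.2]
force: [0.1, 0.4, 0.4]
gripper_width: 64.3
time_s: 27.5
ee_pos: [403.0, -208.3, 137.6]
ee_rot: [-89.9, 0.4, -169.2]
force: [0.4, -1.1, -1.0]
gripper_width: 63.7
[ 403.00710936 -208.25796413  137.57389569] [ -89.8811003     0.38597186 -169.17135412] [-28.89564981  11.1876473  111.70627424   0.18564296  56.73336525
  50.17477775]
n=20 shift [ -5.19  -0.19 -10.73] turn [-0.    0.4  -0.01]  total shift [-117.8   -3.6 -206.9]
n=10 shift [-10.45   0.12 -21.42] turn [-0.    0.81 -0.03]  total shift [-117.8    1.4 -206.9]
-46 [[244.0, 198.0], [405.0, 198.0]]
-50 [[243.0, 188.0], [406.0, 188.0]]
-54 [[242.0, 178.0], [406.0, 178.0]]
```

View pics/w15.png

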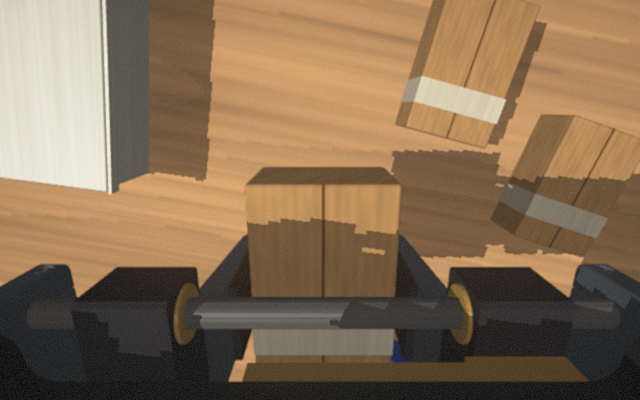

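```bash
python3 -m handwheel '[[0.4,[-5,0,-10],[0,0.4,0]],[0.4,[-10,0,-20],[0,0.8,0]],[0.4,[-12,0,-26],[0,0.9,0]],[0.4,[-13,0,-28],[0,1,0]],[0.4,[-13,0,-28],[0,1,0]],[0.4,[-13,0,-28],[0,1,0]],[0.4,[-13,0,-28],[0,1,0]],[0.4,[-11,0,-23],[0,0.9,0]],[0.4,[-9,0,-15],[0,0.7,0]],[0.4,[-5,0,-8],[0,0.4,0]]]'
python3 - <<'E'
from h import *
plan(tin(0,-1,90),down(TY-90),10)
E
```

```text
time_s: 28.43
ee_pos: [477.6, 19.4, 134.3]
ee_rot: [-90.1, 0.0, -177.2]
force: [-0.4, -0.2, -1.5]
gripper_width: 63.7
n=10 shift [-0.14  4.43  0.2 ] turn [ 0.01  0.01 -0.  ]  total shift [-1.4 44.3  2. ]
```

```bash
python3 -m handwheel '[[0.4,[-0.2,6,0.2],[0,0,0]],[0.4,[-0.2,8,0.2],[0,0,0]],[0.4,[-0.2,9,0.2],[0,0,0]],[0.4,[-0.2,9,0.2],[0,0,0]],[0.4,[-0.2,8,0.2],[0,0,0]],[0.4,[-0.2,6,0.2],[0,0,0]],[0.4,[-0.2,4,0.2],[0,0,0]],[0.4,[0,2,0.2],[0,0,0]],[0.4,[0,0,0],[0,0,0]],[0.4,[0,0,0],[0,0,0]]]'
python3 -m handwheel '[[0.4,[0,1,0],[0,0,0]],[0.4,[0,1,0],[0,0,0]],[0.4,[0,1,0],[0,0,0]],[0.4,[0,0.7,0],[0,0,0]],[0.4,[0,0.5,0],[0,0,0]],[0.4,[0,0.5,0],[0,0,0]],[0.4,[0,0,0],[0,0,0]],[0.4,[0,0,0],[0,0,0]],[0.4,[0,0,0],[0,0,0]],[0.4,[0,0,0],[0,0,0]]]'
```

```text
time_s: 29.27
ee_pos: [479.7, 15.9, 83.9]
ee_rot: [-90.1, 0.2, -177.3]
force: [-0.6, -0.0, -0.3]
gripper_width: 64.1
time_s: 30.1
ee_pos: [479.5, 16.0, 79.1]
ee_rot: [-90.1, 0.2, -177.3]
force: [-0.6, -0.9, -1.7]
gripper_width: 63.9
```

```bash
python3 look.py w16 110
python3 - <<'E'
from h import *
im=env.grab_frame("side");cv2.imwrite("pics/s16.png",cv2.resize(im[130:280,230:430,::-1],None,fx=4,fy=4,interpolation=cv2.INTER_CUBIC))
E
```

```text
0.84 [634.  44.] 542 [589.5 -90.2  20.8   5.4  17.1] [587. -92. 110.]
[479.50526062  15.99778269  79.08548007] [ -90.06806414    0.18775123 -177.26847564] [4.84612379e-01 1.74876925e+01 1.13016194e+02 9.94020243e-02
 4.93112179e+01 8.76882930e+01]
```

View pics/s16.png

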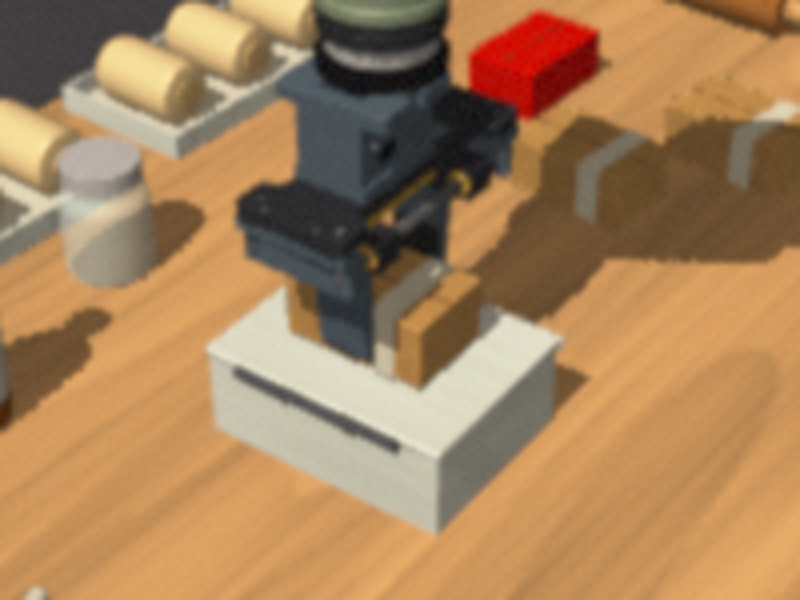

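View pics/w16.png

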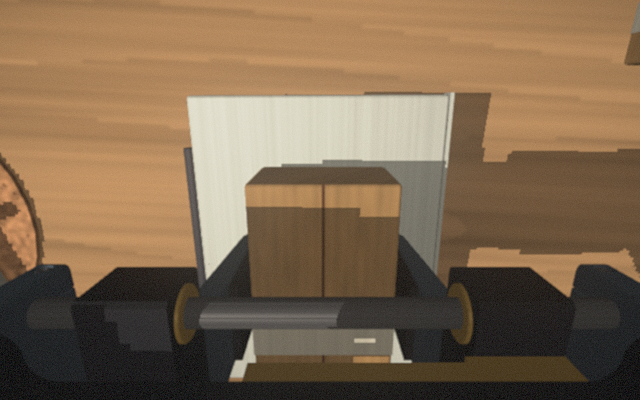

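```bash
python3 - <<'E'
from h import *
s=env.state()
T=ray("wrist",[(189,97),(447,94)],66,s);print(T,totin(T))
E
python3 -m handwheel '[[0.4,[0,0.7,0],[0,0,0]],[0.4,[0,0.6,0],[0,0,0]],[0.4,[0,0.5,0],[0,0,0]],[0.4,[0,0.5,0],[0,0,0]],[0.4,[0,0.4,0],[0,0,0]],[0.4,[0,0.4,0],[0,0,0]],[0.4,[0,0.3,0],[0,0,0]],[0.4,[0,0,0],[0,0,0]],[0.4,[0,0,0],[0,0,0]],[0.4,[0,0,0],[0,0,0]]]'
```

```text
[[561.35974223  87.65993799  66.        ]
 [568.85655829 -41.11292424  66.        ]] [[ 85.48317519  65.13362398  66.        ]
 [ 86.79307688 -63.85062488  66.        ]]
time_s: 31.08
ee_pos: [479.5, 16.0, 75.7]
ee_rot: [-90.1, 0.2, -177.3]
force: [-1.3, 0.6, 0.4]
gripper_width: 64.0
```

```bash
python3 -m handwheel '[[0.4,[0,-1.5,0],[0,0,0]],[0.4,[0,0,-1],[0,0,0]],[0.4,[0,0,-0.8],[0,0,0]],[0.4,[0,0.5,0],[0,0,0]],[0.4,[0,0.5,0],[0,0,0]],[0.4,[0,0.5,0],[0,0,0]],[0.4,[0,0.4,0],[0,0,0]],[0.4,[0,0.4,0],[0,0,0]],[0.4,[0,0,0],[0,0,0]],[0.4,[0,0,0],[0,0,0]]]'
```

```text
time_s: 31.92
ee_pos: [479.4, 17.9, 75.6]
ee_rot: [-90.1, 0.2, -177.3]
force: [-2.8, 0.4, 6.1]
gripper_width: 63.9
```

```bash
python3 -m handwheel '[[0.71,[0,0,0],[0,0,0]],[0.73,[0,0,0],[0,0,0]],[0.8,[0,0,0],[0,0,0]],[0.82,[0,0,0],[0,0,0]],[0.82,[0,-6,0],[0,0,0]],[0.82,[0,-16,0],[0,0,0]],[0.82,[0,-26,0],[0,0,0]],[0.82,[0,-36,0],[0,0,0]],[0.82,[0,-36,0],[0,0,0]],[0.82,[0,-36,0],[0,0,0]]]'
python3 - <<'E'
from h import *
plan([430,-240,240],down(-87),10)
print(ray("top",[(419,183),(463,210),(387,138)],44).round(0))
E
```

```text
time_s: 32.75
ee_pos: [478.5, 17.6, 232.8]
ee_rot: [-90.1, 0.2, -177.3]
force: [1.4, 0.3, 0.2]
gripper_width: 74.9
n=10 shift [ 6.12 -0.75 25.49] turn [ 0.01 -0.03 -0.02]  total shift [ 60.7  -7.7 255. ]
[[ 527. -288.   44.]
 [ 458. -399.   44.]
 [ 642. -208.   44.]]
```

```bash
python3 -m handwheel '[[0.82,[6,0,15],[0,0,0]],[0.82,[6,0,28],[0,0,0]],[0.82,[6,0,28],[0,0,0]],[0.82,[6,0,28],[0,0,0]],[0.82,[6,0,28],[0,0,0]],[0.82,[6,0,28],[0,0,0]],[0.82,[6,0,28],[0,0,0]],[0.82,[6,0,28],[0,0,0]],[0.82,[6,-8,28],[0,0,0]],[0.82,[6,0,16],[0,0,0]]]'
python3 look.py w17
python3 - <<'E'
from h import *
im=env.grab_frame("top");cv2.imwrite("pics/t17.png",cv2.resize(im[90:250,250:490,::-1],None,fx=3.3,fy=3.3,interpolation=cv2.INTER_CUBIC))
E
```

```text
time_s: 33.58
ee_pos: [431.3, -242.9, 239.7]
ee_rot: [-89.9, 0.3, -177.4]
force: [0.2, 0.2, 0.1]
gripper_width: 74.8
0.8 [296.  11.] 1561 [ 595.5 -209.8   63.8   20.2  -87.4] [ 596. -209.   44.]
[ 431.2785773  -242.88835419  239.66153077] [ -89.9373344     0.29273144 -177.36419581] [-30.79265838   9.97030403  97.29716322   0.11428168  72.45373679
  56.53750945]
```

View pics/w17.png

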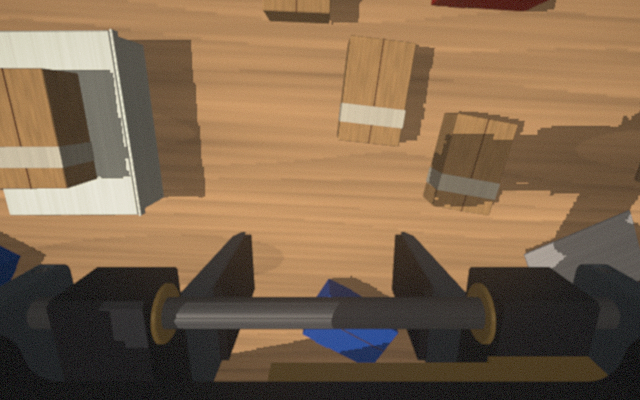

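View pics/t17.png

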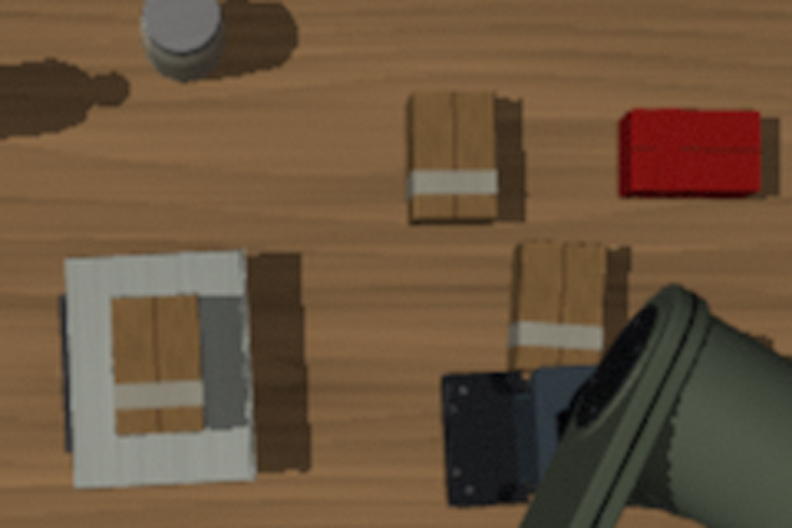

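Run:
```python
from h import *
o=np.array([250,90])
print("lid");quad("top",np.array([(65,258),(242,250),(254,479),(74,488)])/3.3+o,66)
print("c1");quad("top",np.array([(112,297),(199,294),(203,431),(117,436)])/3.3+o,110)
s=env.state();im=env.grab_frame("wrist")
cv2.imwrite("pics/w17c.png",cv2.resize(im[20:220,320:540,::-1],None,fx=3.6,fy=3.0,interpolation=cv2.INTER_CUBIC))
```

```text
lid
corners [[561.6, 89.0], [567.9, -44.8], [395.4, -53.8], [388.6, 80.9]] c [478.4  17.8]
 len 133.9 dir -87.3
 len 172.7 dir -177.0
 len 134.9 dir 92.9
 len 173.2 dir 2.7
c1
corners [[528.3, 50.4], [530.6, -12.7], [431.3, -15.8], [427.6, 46.2]] c [479.4  17. ]
 len 63.2 dir -87.9
 len 99.3 dir -178.2
 len 62.2 dir 93.4
 len 100.7 dir 2.4
```

View pics/w17c.png

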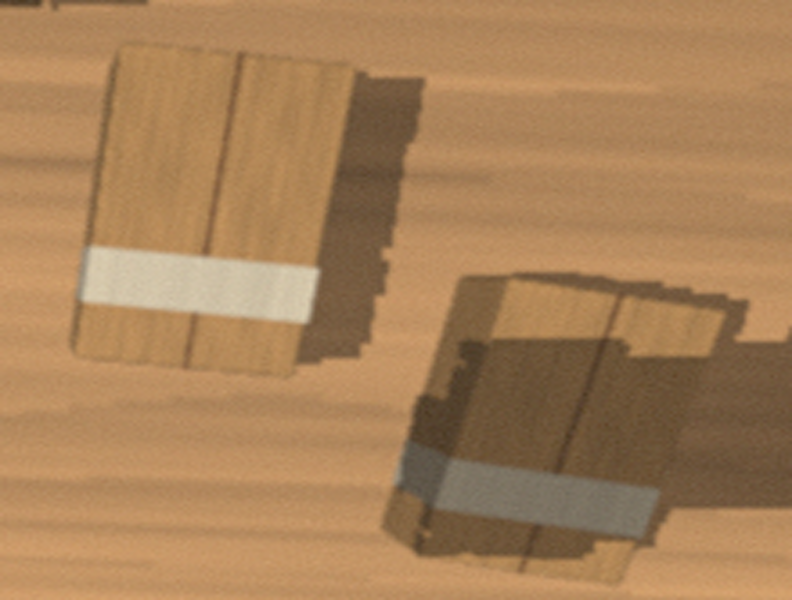

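Run:
```python
from h import *
s=env.state();f=np.array([3.6,3.0]);o=np.array([320,20])
print("B");quad("wrist",np.array([(122,43),(355,65),(295,377),(78,352)])/f+o,44,s)
print("C");quad("wrist",np.array([(507,277),(727,310),(622,583),(424,554)])/f+o,44,s)
```

```text
B
corners [[577.9, -261.4], [574.4, -323.6], [475.7, -318.5], [481.3, -255.7]] c [ 527.3 -289.8]
 len 62.3 dir -93.3
 len 98.8 dir 177.1
 len 63.1 dir 84.9
 len 96.8 dir -3.4
C
corners [[511.6, -374.1], [503.7, -437.7], [406.2, -426.0], [414.3, -364.3]] c [ 458.9 -400.5]
 len 64.2 dir -97.0
 len 98.3 dir 173.1
 len 62.2 dir 82.5
 len 97.8 dir -5.7
```

Run:
```python
from h import *
plan([527.3,-289.3,60],down(-93.5),10)
```

```text
n=10 shift [-9.63 17.85  4.97] turn [ 0.01  0.62 -0.02]  total shift [-93.5 178.5  54.4]
```

```bash
python3 -m handwheel '[[0.82,[-15,8,8],[0,0.8,0]],[0.82,[-20,16,11],[0,0.8,0]],[0.82,[-20,22,11],[0,0.8,0]],[0.82,[-20,28,11],[0,0.8,0]],[0.82,[-13,30,7],[0,0.8,0]],[0.82,[-6,30,4],[0,0.8,0]],[0.82,[0,23,1.5],[0,0.7,0]],[0.82,[0,14,0.7],[0,0.7,0]],[0.82,[0,6,0],[0,0,0]],[0.82,[0,0,0],[0,0,0]]]'
python3 look.py w18
python3 - <<'E'
from h import *
plan([527.3,-289.3,9],down(-93.5),7)
E
```

```text
time_s: 34.62
ee_pos: [525.9, -290.5, 60.1]
ee_rot: [-90.2, -0.0, 176.6]
force: [-0.4, -0.4, 0.4]
gripper_width: 74.9
0.9 [157.  68.] 19805 [ 628.7 -214.8   74.1   65.3   89.6] [ 629. -213.   44.]
0.6 [323. 223.] 15902 [ 539.7 -291.1   85.9   63.9   -3.5] [ 543. -291.   44.]
[ 525.87574185 -290.47398247   60.06907274] [-9.01998948e+01 -6.65714042e-03  1.76625294e+02] [-30.10953697  28.16315279  97.9813109    0.21710151  53.95160285
  63.13727587]
n=7 shift [ 0.03  7.64 -0.34] turn [ 0.01  0.01 -0.04]  total shift [ 0.3 53.5 -2.4]
```

View pics/w18.png

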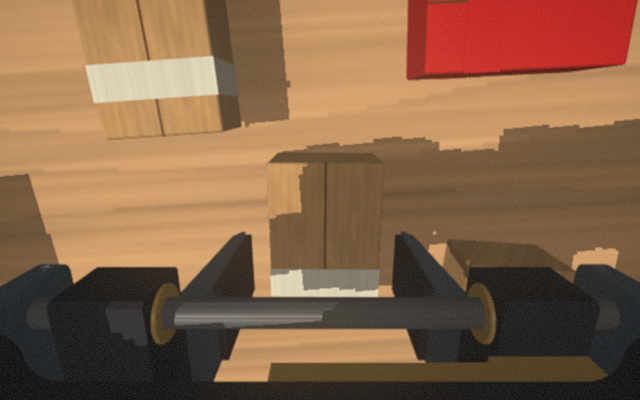

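```bash
python3 -m handwheel '[[0.82,[0,9,0],[0,0,0]],[0.82,[0,12,0],[0,0,0]],[0.82,[0,12,0],[0,0,0]],[0.82,[0,10,0],[0,0,0]],[0.82,[0,6,0],[0,0,0]],[0.82,[0,1.5,0],[0,0,0]],[0.7,[0,0,0],[0,0,0]],[0.5,[0,0,0],[0,0,0]],[0.4,[0,0,0],[0,0,0]],[0.4,[0,0,0],[0,0,0]]]' 20
python3 -m handwheel '[[0.4,[0,0,0],[0,0,0]],[0.4,[0,0,0],[0,0,0]],[0.4,[0,-5,0],[0,0,0]],[0.4,[0,-16,0],[0,0,0]],[0.4,[0,-26,0],[0,0,0]],[0.4,[0,-32,0],[0,0,0]],[0.4,[0,-32,0],[0,0,0]],[0.4,[0,-26,0],[0,0,0]],[0.4,[0,-18,0],[0,0,0]],[0.4,[0,-8,0],[0,0,0]]]'
python3 look.py w19
python3 - <<'E'
from h import *
plan(tin(0,-0.5,175),down(TY-90),14)
E
```

```text
time_s: 35.55
ee_pos: [526.9, -292.3, 11.5]
ee_rot: [-90.1, 0.2, 176.5]
force: [0.2, 1.0, -0.5]
gripper_width: 63.8
time_s: 36.38
ee_pos: [527.1, -293.1, 177.5]
ee_rot: [-89.9, 0.5, 176.5]
force: [0.6, -0.1, -1.4]
gripper_width: 64.1
0.94 [213.  63.] 10944 [ 6.453e+02 -2.124e+02  9.830e+01  7.110e+01  2.000e-01] [ 647. -211.   44.]
[ 527.12129922 -293.05601622  177.54906224] [-89.94763386   0.45101034 176.52925584] [-30.2517902   21.9844827   89.45341396   0.16859309  68.13595994
  63.15695692]
n=14 shift [  3.62   0.03 -22.17] turn [-0.   -0.44 -0.02]  total shift [ 6.620e+01  2.000e-01 -3.073e+02]
```

View pics/w19.png

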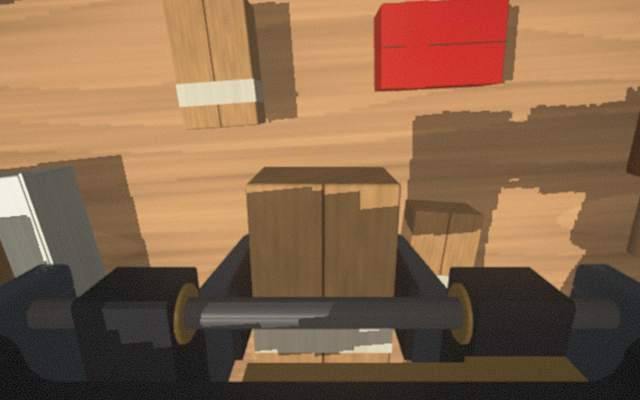

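```bash
python3 -m handwheel '[[0.4,[1.5,0,-9],[0,-0.2,0]],[0.4,[3,0,-18],[0,-0.4,0]],[0.4,[4,0,-27],[0,-0.5,0]],[0.4,[5.5,0,-33],[0,-0.7,0]],[0.4,[6,0,-37],[0,-0.7,0]],[0.4,[6.4,0,-39],[0,-0.8,0]],[0.4,[6.4,0,-39],[0,-0.8,0]],[0.4,[5.7,0,-35],[0,-0.7,0]],[0.4,[4.4,0,-27],[0,-0.5,0]],[0.4,[3,0,-18],[0,-0.4,0]]]'
python3 - <<'E'
from h import *
plan(tin(0,-0.5,130),down(TY-90),7)
E
```

```text
time_s: 37.32
ee_pos: [482.0, -6.7, 172.3]
ee_rot: [-90.2, -0.1, -177.6]
force: [1.1, -0.0, -3.1]
gripper_width: 63.9
n=7 shift [ 0.25  6.05 -3.53] turn [ 0.02 -0.05  0.02]  total shift [  1.8  42.4 -24.7]
```

```bash
python3 -m handwheel '[[0.4,[0.6,0,-10],[0,-0.2,0]],[0.4,[0.6,0,-7],[0,-0.1,0]],[0.4,[0.6,2,-5],[0,0,0]],[0.4,[0,5,-2],[0,0,0]],[0.4,[0,8,0],[0,0,0]],[0.4,[0,10,0],[0,0,0]],[0.4,[0,9,0],[0,0,0]],[0.4,[0,6,0],[0,0,0]],[0.4,[0,3,0],[0,0,0]],[0.4,[0,0,0],[0,0,0]]]'
python3 - <<'E'
from h import *
plan(tin(0,-0.5,121.5),down(TY-90),7)
E
```

```text
time_s: 38.15
ee_pos: [481.5, 13.8, 130.3]
ee_rot: [-90.1, 0.1, -177.5]
force: [-0.1, 0.3, -1.8]
gripper_width: 63.8
n=7 shift [ 0.32  1.26 -0.61] turn [ 0.01 -0.04 -0.01]  total shift [ 2.2  8.8 -4.3]
```

```bash
python3 -m handwheel '[[0.4,[0.7,0,-1.4],[0,-0.1,0]],[0.4,[0.7,0,-1.4],[0,-0.1,0]],[0.4,[0.7,1,-1.4],[0,-0.1,0]],[0.4,[0,1,0],[0,0,0]],[0.4,[0,1,0],[0,0,0]],[0.4,[0,1,0],[0,0,0]],[0.4,[0,1,0],[0,0,0]],[0.4,[0,1,0],[0,0,0]],[0.4,[0,0.5,0],[0,0,0]],[0.4,[0,0,0],[0,0,0]]]'
python3 -m handwheel '[[0.4,[0,0.5,0],[0,0,0]],[0.4,[0,0.5,0],[0,0,0]],[0.4,[0,0.4,0],[0,0,0]],[0.4,[0,0.4,0],[0,0,0]],[0.4,[0,0.4,0],[0,0,0]],[0.4,[0,0,0],[0,0,0]],[0.4,[0,0,0],[0,0,0]],[0.4,[0,0,0],[0,0,0]],[0.4,[0,0,0],[0,0,0]],[0.4,[0,0,0],[0,0,0]]]'
```

```text
time_s: 38.98
ee_pos: [479.7, 18.2, 124.7]
ee_rot: [-90.1, 0.2, -177.2]
force: [0.5, -0.1, -1.0]
gripper_width: 63.9
time_s: 39.82
ee_pos: [479.8, 18.3, 122.7]
ee_rot: [-90.1, 0.2, -177.2]
force: [-0.8, -0.6, -1.4]
gripper_width: 63.9
```

```bash
python3 -m handwheel '[[0.4,[0,0.4,0],[0,0,0]],[0.4,[0,0.4,0],[0,0,0]],[0.4,[0,0.4,0],[0,0,0]],[0.4,[0,0.4,0],[0,0,0]],[0.4,[0,0,0],[0,0,0]],[0.4,[0,0,0],[0,0,0]],[0.4,[0,0,0],[0,0,0]],[0.4,[0,0,0],[0,0,0]],[0.4,[0,0,0],[0,0,0]],[0.4,[0,0,0],[0,0,0]]]'
```

```text
time_s: 40.65
ee_pos: [479.8, 18.3, 121.4]
ee_rot: [-90.1, 0.2, -177.2]
force: [-2.4, 0.6, 6.0]
gripper_width: 63.4
```

```bash
python3 -m handwheel '[[0.71,[0,0,0],[0,0,0]],[0.73,[0,0,0],[0,0,0]],[0.8,[0,0,0],[0,0,0]],[0.82,[0,0,0],[0,0,0]],[0.82,[0,-6,0],[0,0,0]],[0.82,[0,-16,0],[0,0,0]],[0.82,[0,-26,0],[0,0,0]],[0.82,[0,-30,0],[0,0,0]],[0.82,[0,-30,0],[0,0,0]],[0.82,[0,-30,0],[0,0,0]]]'
python3 - <<'E'
from h import *
plan([385,-365,250],down(-96),12)
im=env.grab_frame("side");cv2.imwrite("pics/s20.png",cv2.resize(im[100:260,230:430,::-1],None,fx=4,fy=3.75,interpolation=cv2.INTER_CUBIC))
E
```

```text
time_s: 41.48
ee_pos: [479.2, 18.0, 260.8]
ee_rot: [-90.1, 0.2, -177.2]
force: [1.4, 0.5, -0.1]
gripper_width: 74.7
n=12 shift [ 7.18  0.87 32.11] turn [ 0.01  0.74 -0.02]  total shift [113.   10.  377.9]
```

View pics/s20.png

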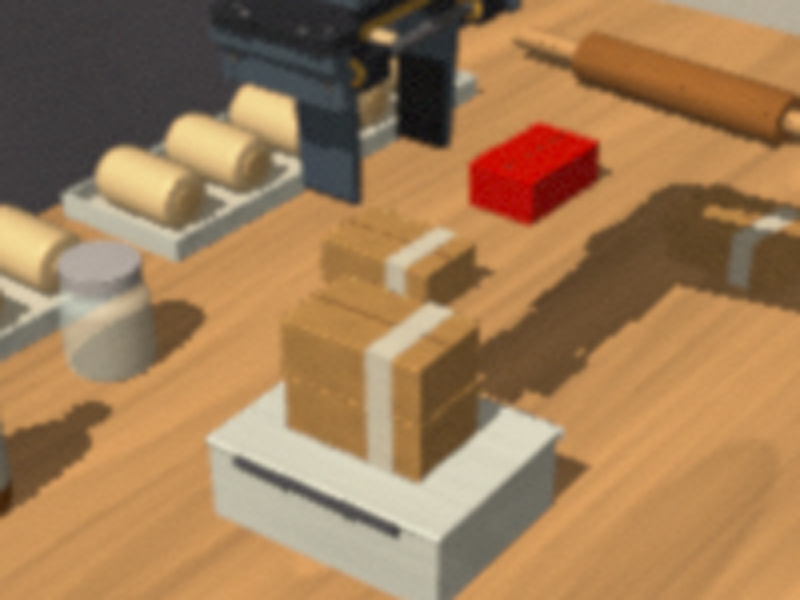

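Two cartons are stacked flush. Next is C.

```bash
python3 -m handwheel '[[0.82,[4,0,16],[0,0.4,0]],[0.82,[7,0,32],[0,0.7,0]],[0.82,[8,1,38],[0,0.8,0]],[0.82,[8,1,38],[0,0.8,0]],[0.82,[8,1,38],[0,0.8,0]],[0.82,[8,1,38],[0,0.8,0]],[0.82,[8,1,38],[0,0.8,0]],[0.82,[8,1,38],[0,0.8,0]],[0.82,[8,1,38],[0,0.8,0]],[0.82,[7,1,32],[0,0.7,0]]]'
python3 -m handwheel '[[0.82,[7,0,20],[0,0.7,0]],[0.82,[4,0,10],[0,0.5,0]],[0.82,[0,0,0],[0,0,0]],[0.82,[0,0,0],[0,0,0]],[0.82,[0,0,0],[0,0,0]],[0.82,[0,0,0],[0,0,0]],[0.82,[0,0,0],[0,0,0]],[0.82,[0,0,0],[0,0,0]],[0.82,[0,0,0],[0,0,0]],[0.82,[0,0,0],[0,0,0]]]'
python3 look.py w21
python3 - <<'E'
from h import *
im=cv2.imread("pics/w21.png");cv2.imwrite("pics/w21c.png",cv2.resize(im[60:240,250:450],None,fx=4,fy=3.3,interpolation=cv2.INTER_CUBIC))
im=env.grab_frame("top");cv2.imwrite("pics/t21.png",cv2.resize(im[90:250,250:490,::-1],None,fx=3.3,fy=3.3,interpolation=cv2.INTER_CUBIC))
E
```

```text
time_s: 42.37
ee_pos: [401.5, -329.5, 250.5]
ee_rot: [-90.0, 0.2, 175.3]
force: [0.8, -0.8, -0.0]
gripper_width: 75.0
time_s: 43.2
ee_pos: [389.1, -355.7, 250.4]
ee_rot: [-90.1, 0.2, 174.3]
force: [-0.4, -0.0, -0.2]
gripper_width: 74.9
[ 389.12607016 -355.72225609  250.36012132] [-90.08959808   0.18236592 174.26792126] [-43.79860943  12.69568528  92.20923899   0.18943148  75.00682209
  51.88446092]
```

View pics/w21.png

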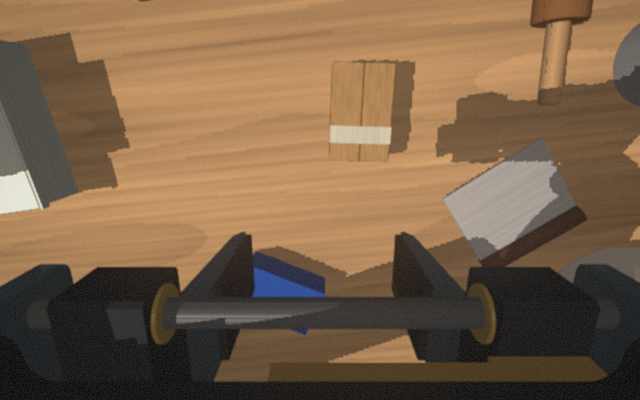

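View pics/t21.png

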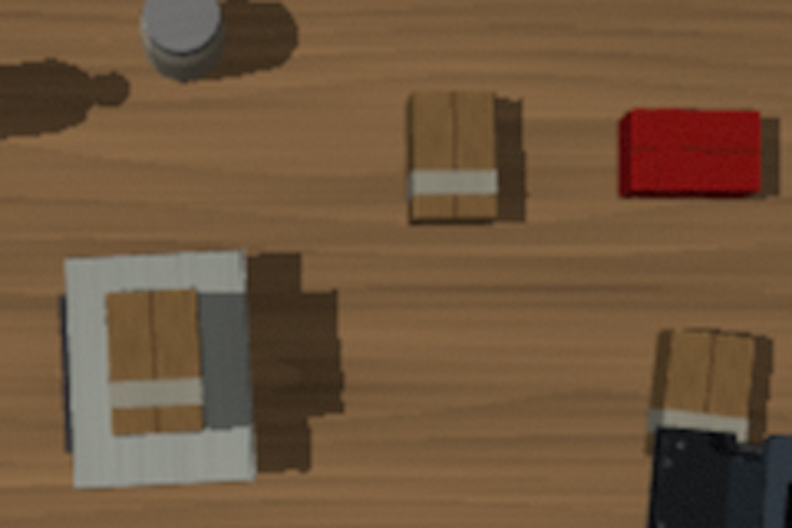

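Run:
```python
from h import *
s=env.state()
print("C");quad("wrist",[(332,61),(396,62),(389,162),(331,160)],44,s)
print("stack");quad("top",np.array([(107,292),(197,289),(202,430),(112,436)])/3.3+[250,90],154)
plan([458.5,-400.5,60],down(-96),10)
```

```text
C
corners [[511.1, -376.5], [503.7, -440.1], [403.9, -428.4], [412.4, -366.1]] c [ 457.8 -402.8]
 len 64.1 dir -96.6
 len 100.5 dir 173.3
 len 62.9 dir 82.2
 len 99.3 dir -6.0
stack
corners [[528.0, 51.1], [530.2, -11.7], [432.0, -15.3], [427.8, 47.0]] c [479.5  17.8]
 len 62.8 dir -88.0
 len 98.2 dir -177.9
 len 62.5 dir 93.9
 len 100.3 dir 2.3
n=10 shift [-7.35 19.04  3.74] turn [ 0.01  0.02 -0.02]  total shift [-73.1 190.4  37.7]
```

View pics/w21c.png

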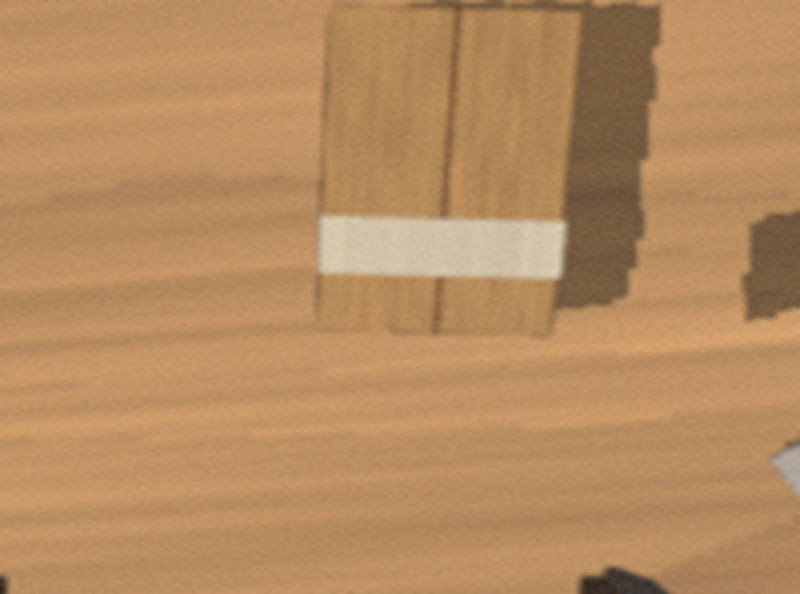

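```bash
python3 -m handwheel '[[0.82,[-12,8,6],[0,0,0]],[0.82,[-16,18,9],[0,0.1,0]],[0.82,[-16,26,9],[0,0.1,0]],[0.82,[-14,30,8],[0,0.1,0]],[0.82,[-10,30,5],[0,0.1,0]],[0.82,[-4.5,30,2],[0,0,0]],[0.82,[0,26,0],[0,0,0]],[0.82,[0,16,0],[0,0,0]],[0.82,[0,6,0],[0,0,0]],[0.82,[0,0,0],[0,0,0]]]'
python3 look.py w22
python3 - <<'E'
from h import *
plan([458,-402,9],down(-96.3),7)
E
```

```text
time_s: 44.18
ee_pos: [456.8, -401.4, 58.8]
ee_rot: [-90.2, 0.0, 173.8]
force: [0.7, 0.6, 0.7]
gripper_width: 75.1
0.91 [15. 21.] 1042 [ 592.6 -266.3   16.3   16.    -6.3] [ 592. -267.   44.]
[ 456.82906897 -401.36872308   58.75136779] [-9.02186457e+01  8.32109326e-03  1.73822433e+02] [-42.48604238  28.81656679  96.99029844   0.22298714  54.3161025
  53.56124267]
n=7 shift [ 0.05  7.49 -0.08] turn [ 0.01  0.02 -0.04]  total shift [ 0.5 52.4 -0.5]
```

View pics/w22.png

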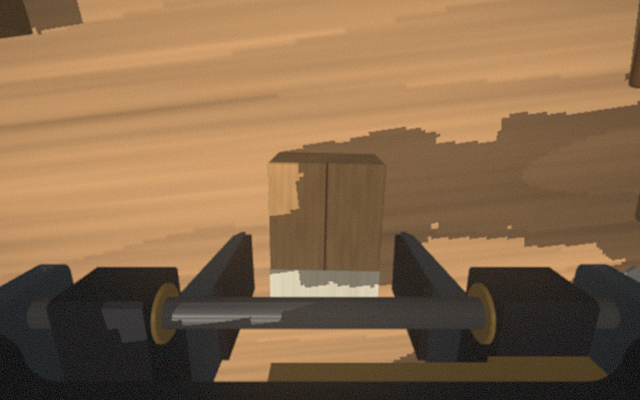

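```bash
python3 -m handwheel '[[0.82,[0,9,0],[0,0,0]],[0.82,[0,12,0],[0,0,0]],[0.82,[0,12,0],[0,0,0]],[0.82,[0,10,0],[0,0,0]],[0.82,[0,6,0],[0,0,0]],[0.82,[0,1,0],[0,0,0]],[0.7,[0,0,0],[0,0,0]],[0.5,[0,0,0],[0,0,0]],[0.4,[0,0,0],[0,0,0]],[0.4,[0,0,0],[0,0,0]]]' 20
python3 -m handwheel '[[0.4,[0,0,0],[0,0,0]],[0.4,[0,0,0],[0,0,0]],[0.4,[0,-8,0],[0,0,0]],[0.4,[0,-20,0],[0,0,0]],[0.4,[0,-32,0],[0,0,0]],[0.4,[0,-38,0],[0,0,0]],[0.4,[0,-38,0],[0,0,0]],[0.4,[0,-34,0],[0,0,0]],[0.4,[0,-26,0],[0,0,0]],[0.4,[0,-14,0],[0,0,0]]]'
python3 look.py w23
python3 - <<'E'
from h import *
plan(tin(0,0,220),down(TY-90),14)
E
```

```text
time_s: 45.12
ee_pos: [458.1, -402.2, 11.0]
ee_rot: [-90.1, 0.2, 173.8]
force: [-1.0, -0.3, 0.3]
gripper_width: 64.0
time_s: 45.95
ee_pos: [457.9, -403.0, 225.3]
ee_rot: [-89.9, 0.5, 173.8]
force: [0.9, -0.8, -1.7]
gripper_width: 64.3
0.72 [105.  36.] 6544 [ 622.1 -218.9   83.7   65.8   88.9] [ 622. -219.   44.]
[ 457.93467029 -402.99894632  225.25348165] [-89.87750433   0.47514801 173.82843041] [-42.52988214  20.8837993   84.12340645   0.18990461  74.5376051
  53.5922927 ]
n=14 shift [ -0.43   0.26 -30.18] turn [-0.01 -0.64 -0.03]  total shift [  24.5    3.  -421.5]
```

View pics/w23.png

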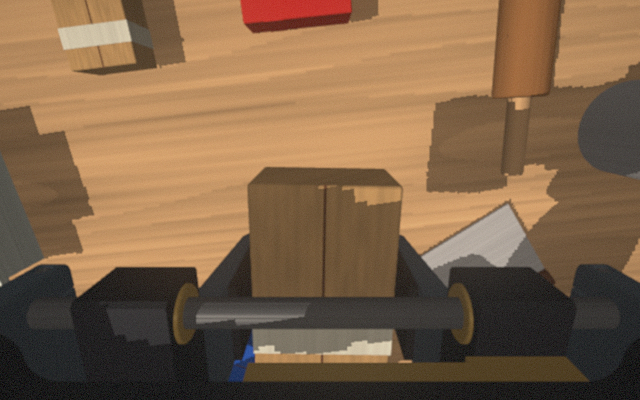

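```bash
python3 -m handwheel '[[0.4,[0,0,-9],[0,-0.2,0]],[0.4,[0,0,-21],[0,-0.4,0]],[0.4,[0,0,-30],[0,-0.6,0]],[0.4,[-1,0,-36],[0,-0.8,0]],[0.4,[-1,0,-36],[0,-0.8,0]],[0.4,[-1,0,-36],[0,-0.8,0]],[0.4,[-1,0,-36],[0,-0.8,0]],[0.4,[-1,0,-36],[0,-0.8,0]],[0.4,[-1,0,-36],[0,-0.8,0]],[0.4,[0,0,-36],[0,-0.8,0]]]'
python3 -m handwheel '[[0.4,[0,0,-36],[0,-0.8,0]],[0.4,[0,0,-28],[0,-0.6,0]],[0.4,[0,0,-20],[0,-0.4,0]],[0.4,[0,0,-12],[0,-0.2,0]],[0.4,[0,0,-6],[0,-0.1,0]],[0.4,[0,0,0],[0,0,0]],[0.4,[0,0,0],[0,0,0]],[0.4,[0,0,0],[0,0,0]],[0.4,[0,0,0],[0,0,0]],[0.4,[0,0,0],[0,0,0]]]'
python3 - <<'E'
from h import *
plan(tin(0,0,180),down(TY-90),8)
E
```

```text
time_s: 46.88
ee_pos: [478.7, -88.6, 218.7]
ee_rot: [-90.2, -0.1, -179.3]
force: [0.5, -0.3, -0.9]
gripper_width: 64.7
time_s: 47.72
ee_pos: [477.8, 10.0, 220.9]
ee_rot: [-90.1, 0.2, -177.3]
force: [-0.5, 0.5, -1.0]
gripper_width: 64.1
n=8 shift [-0.2   5.11 -1.05] turn [ 0.01 -0.01 -0.02]  total shift [-1.5 40.9 -8.4]
```

```bash
python3 -m handwheel '[[0.4,[-0.5,0,-3],[0,0,0]],[0.4,[-0.5,0,-3],[0,0,0]],[0.4,[-0.5,4,-2.4],[0,0,0]],[0.4,[0,8,0],[0,0,0]],[0.4,[0,11,0],[0,0,0]],[0.4,[0,11,0],[0,0,0]],[0.4,[0,9,0],[0,0,0]],[0.4,[0,6,0],[0,0,0]],[0.4,[0,2,0],[0,0,0]],[0.4,[0,0,0],[0,0,0]]]'
python3 -m handwheel '[[0.4,[0,0.5,0],[0,0,0]],[0.4,[0,0.5,0],[0,0,0]],[0.4,[0,0.5,0],[0,0,0]],[0.4,[0,0.5,0],[0,0,0]],[0.4,[0,0.5,0],[0,0,0]],[0.4,[0,0,0],[0,0,0]],[0.4,[0,0,0],[0,0,0]],[0.4,[0,0,0],[0,0,0]],[0.4,[0,0,0],[0,0,0]],[0.4,[0,0,0],[0,0,0]]]'
python3 - <<'E'
from h import *
plan(tin(0,0,165),down(TY-90),8)
E
```

```text
time_s: 48.55
ee_pos: [478.8, 19.3, 169.4]
ee_rot: [-90.1, 0.1, -177.3]
force: [0.2, -0.2, -2.2]
gripper_width: 64.1
time_s: 49.38
ee_pos: [479.2, 19.3, 167.6]
ee_rot: [-90.1, 0.2, -177.3]
force: [-1.2, 0.3, -2.8]
gripper_width: 64.2
n=8 shift [0.01 0.32 0.1 ] turn [ 0.01 -0.   -0.02]  total shift [0.1 2.6 0.8]
```

```bash
python3 -m handwheel '[[0.4,[0,0.5,0.4],[0,0,0]],[0.4,[0,0.5,0.4],[0,0,0]],[0.4,[0,0.5,0],[0,0,0]],[0.4,[0,0.5,0],[0,0,0]],[0.4,[0,0.4,0],[0,0,0]],[0.4,[0,0.4,0],[0,0,0]],[0.4,[0,0,0],[0,0,0]],[0.4,[0,0,0],[0,0,0]],[0.4,[0,0,0],[0,0,0]],[0.4,[0,0,0],[0,0,0]]]'
```

```text
time_s: 50.22
ee_pos: [479.1, 18.5, 164.9]
ee_rot: [-90.1, 0.2, -177.3]
force: [-0.8, 0.3, 0.7]
gripper_width: 64.2
```

```bash
python3 -m handwheel '[[0.4,[0,0.4,0],[0,0,0]],[0.4,[0,0.3,0],[0,0,0]],[0.4,[0,0,0],[0,0,0]],[0.4,[0,0,0],[0,0,0]],[0.71,[0,0,0],[0,0,0]],[0.73,[0,0,0],[0,0,0]],[0.8,[0,0,0],[0,0,0]],[0.82,[0,0,0],[0,0,0]],[0.82,[0,0,0],[0,0,0]],[0.82,[0,-6,0],[0,0,0]]]'
python3 -m handwheel '[[0.82,[0,-16,0],[0,0,0]],[0.82,[0,-26,0],[0,0,0]],[0.82,[0,-36,0],[0,0,0]],[0.82,[0,-36,0],[0,0,0]],[0.82,[0,-6,20],[0,0,0]],[0.82,[0,0,30],[0,0,0]],[0.82,[-5,0,30],[0,0,0]],[0.82,[-10,0,30],[0,0,0]],[0.82,[-10,0,30],[0,0,0]],[0.82,[-5,0,30],[0,0,0]]]'
python3 - <<'E'
from h import *
im=env.grab_frame("side");cv2.imwrite("pics/s24.png",cv2.resize(im[80:260,230:430,::-1],None,fx=4,fy=3.3,interpolation=cv2.INTER_CUBIC))
im=env.grab_frame("top");cv2.imwrite("pics/t24.png",cv2.resize(im[90:250,250:490,::-1],None,fx=3.3,fy=3.3,interpolation=cv2.INTER_CUBIC))
plan([565,-185,250],down(-91),10)
E
```

```text
time_s: 51.05
ee_pos: [478.3, 18.5, 169.2]
ee_rot: [-90.1, 0.0, -177.3]
force: [-0.3, -0.1, -0.4]
gripper_width: 74.7
time_s: 51.88
ee_pos: [517.6, -151.5, 290.4]
ee_rot: [-90.1, 0.3, -177.3]
force: [0.1, -0.0, -0.3]
gripper_width: 74.8
n=10 shift [-4.68  3.98  3.2 ] turn [-0.    0.35 -0.02]  total shift [-45.8  39.8  33.3]
```

View pics/s24.png

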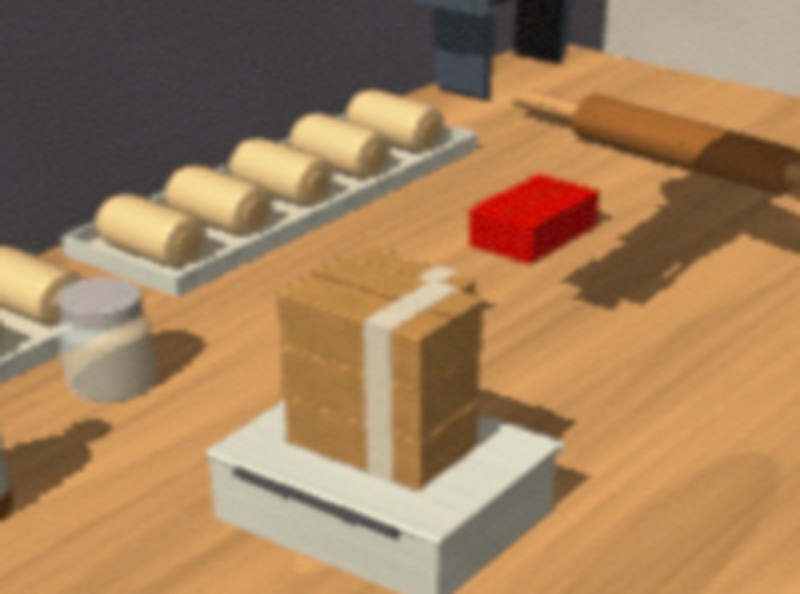

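View pics/t24.png

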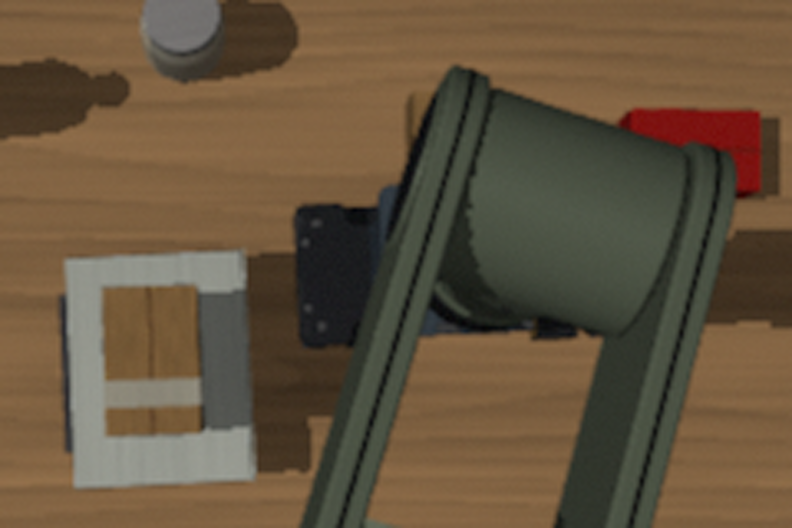

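Three are stacked. Next is the view pose for the last carton, D.

```bash
python3 -m handwheel '[[0.82,[-5,4,6],[0,0.4,0]],[0.82,[-8,6,8],[0,0.5,0]],[0.82,[-8,6,8],[0,0.5,0]],[0.82,[-8,6,6],[0,0.5,0]],[0.82,[-8,6,4],[0,0.5,0]],[0.82,[-5,6,2],[0,0.5,0]],[0.82,[-3,6,0],[0,0.5,0]],[0.82,[0,0,0],[0,0,0]],[0.82,[0,0,0],[0,0,0]],[0.82,[0,0,0],[0,0,0]]]'
python3 look.py w25
python3 - <<'E'
from h import *
im=cv2.imread("pics/w25.png");cv2.imwrite("pics/w25c.png",cv2.resize(im[20:220,220:440],None,fx=3.6,fy=3.0,interpolation=cv2.INTER_CUBIC))
E
```

```text
time_s: 52.82
ee_pos: [562.9, -182.5, 250.3]
ee_rot: [-90.1, 0.2, 179.4]
force: [-0.7, 0.3, -0.7]
gripper_width: 74.7
0.72 [347.  99.] 6200 [ 6.462e+02 -2.089e+02  1.005e+02  6.390e+01  2.000e-01] [ 650. -207.   44.]
[ 562.93068081 -182.53331524  250.29289577] [-90.08203984   0.18665028 179.35128711] [-19.15679937  18.64283862  83.89101554   0.14047516  77.3152287
  71.46111386]
```

View pics/w25c.png

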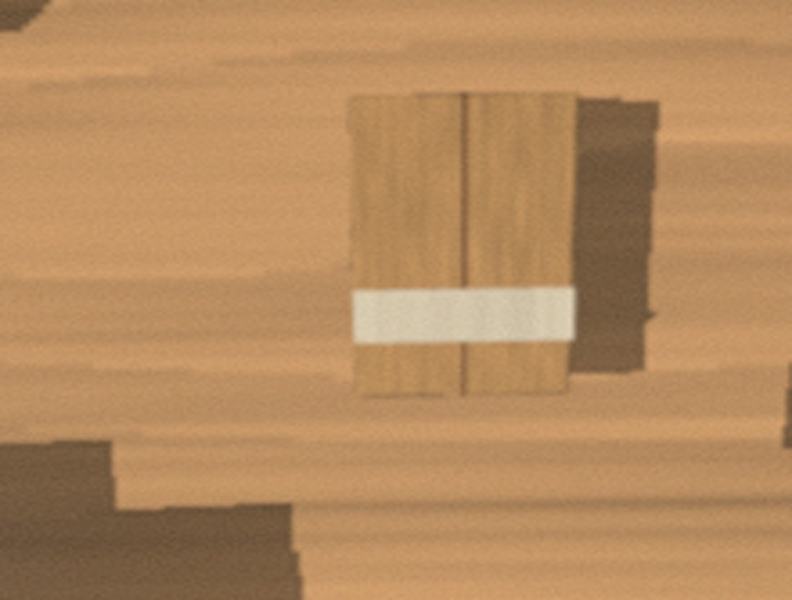

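Run:
```python
from h import *
s=env.state();quad("wrist",np.array([(349,96),(577,94),(569,394),(356,396)])/[3.6,3.0]+[220,20],44,s)
plan([645.5,-208,60],down(-90),10)
```

```text
corners [[695.3, -177.5], [695.2, -240.5], [596.2, -241.5], [596.2, -177.9]] c [ 645.7 -209.3]
 len 63.0 dir -90.1
 len 99.0 dir -179.4
 len 63.6 dir 90.0
 len 99.1 dir 0.2
n=10 shift [-8.23 19.09  2.49] turn [ 0.01 -0.07 -0.02]  total shift [-82.1 191.   24.6]
```

```bash
python3 -m handwheel '[[0.82,[-14,8,4],[0,-0.1,0]],[0.82,[-18,18,6],[0,-0.1,0]],[0.82,[-18,26,6],[0,-0.1,0]],[0.82,[-16,30,5],[0,-0.1,0]],[0.82,[-10,30,3],[0,-0.1,0]],[0.82,[-6.5,30,1],[0,-0.1,0]],[0.82,[0,26,0],[0,0,0]],[0.82,[0,17,0],[0,0,0]],[0.82,[0,6,0],[0,0,0]],[0.82,[0,0,0],[0,0,0]]]'
python3 look.py w26
python3 - <<'E'
from h import *
plan([645.6,-208.5,9],down(-90),7)
E
```

```text
time_s: 53.75
ee_pos: [645.0, -207.9, 57.9]
ee_rot: [-90.1, 0.0, 179.9]
force: [-0.4, 0.4, 0.2]
gripper_width: 74.9
0.58 [325. 226.] 16222 [ 659.6 -208.6   85.6   64.5    0.8] [ 662. -209.   44.]
[ 645.00260629 -207.89256304   57.9014421 ] [-9.01329930e+01  1.90158718e-02  1.79931983e+02] [-18.9025287   34.23972225  86.69402594   0.15386125  59.09128018
  71.08640268]
n=7 shift [0.19 7.4  0.01] turn [ 0.   -0.01 -0.04]  total shift [ 1.4 51.8  0.1]
```

View pics/w26.png

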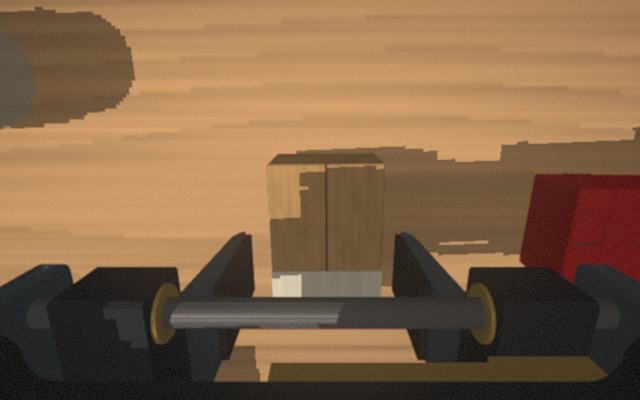

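```bash
python3 -m handwheel '[[0.82,[0,9,0],[0,0,0]],[0.82,[0,12,0],[0,0,0]],[0.82,[0,12,0],[0,0,0]],[0.82,[0,10,0],[0,0,0]],[0.82,[0,5,0],[0,0,0]],[0.82,[0,1,0],[0,0,0]],[0.7,[0,0,0],[0,0,0]],[0.5,[0,0,0],[0,0,0]],[0.4,[0,0,0],[0,0,0]],[0.4,[0,0,0],[0,0,0]]]' 20
python3 -m handwheel '[[0.4,[0,0,0],[0,0,0]],[0.4,[0,0,0],[0,0,0]],[0.4,[0,-12,0],[0,0,0]],[0.4,[0,-26,0],[0,0,0]],[0.4,[0,-38,0],[0,0,0]],[0.4,[0,-40,0],[0,0,0]],[0.4,[0,-40,0],[0,0,0]],[0.4,[0,-40,0],[0,0,0]],[0.4,[0,-34,0],[0,0,0]],[0.4,[0,-20,0],[0,0,0]]]'
python3 look.py w27
python3 - <<'E'
from h import *
plan(tin(0,0,262),down(TY-90),10)
E
```

```text
time_s: 54.68
ee_pos: [646.3, -208.2, 10.6]
ee_rot: [-90.1, 0.2, 179.9]
force: [0.6, 0.7, -1.9]
gripper_width: 64.0
time_s: 55.52
ee_pos: [646.3, -208.8, 266.9]
ee_rot: [-89.9, 0.6, 179.9]
force: [0.3, -0.1, -1.6]
gripper_width: 63.8
0.72 [323. 249.] 23649 [ 578.8 -207.5  180.9  164.7  -89.9] [ 561. -209.   44.]
[ 646.2730995  -208.82076477  266.92682484] [-89.92170837   0.64547702 179.93209238] [-18.94323942  26.39798124  69.4871851    0.13560979  83.47875598
  71.11045567]
n=10 shift [ 16.32   0.32 -23.11] turn [-0.01 -0.28 -0.08]  total shift [ 168.2    2.  -227.4]
```

View pics/w27.png

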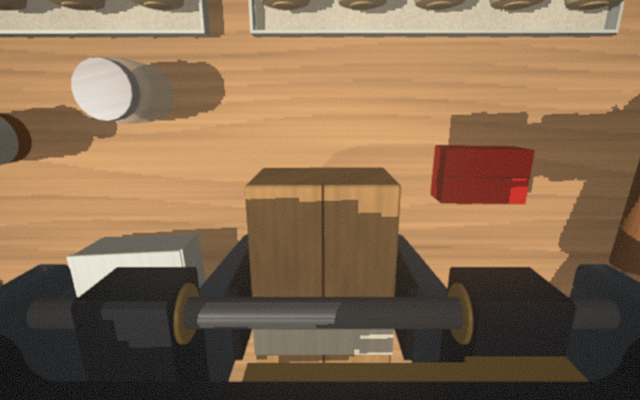

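```bash
python3 -m handwheel '[[0.4,[5,0,-7],[0,-0.1,0]],[0.4,[11,0,-16],[0,-0.2,0]],[0.4,[16,0,-23],[0,-0.3,0]],[0.4,[20,0,-27],[0,-0.3,-0.1]],[0.4,[20,0,-27],[0,-0.3,-0.1]],[0.4,[20,0,-27],[0,-0.3,-0.1]],[0.4,[19,0,-25],[0,-0.3,-0.1]],[0.4,[16,0,-22],[0,-0.3,0]],[0.4,[12,0,-17],[0,-0.3,0]],[0.4,[8,0,-11],[0,-0.2,0]]]'
python3 - <<'E'
from h import *
plan(tin(0,0,230),down(TY-90),8)
E
```

```text
time_s: 56.45
ee_pos: [491.3, -7.3, 258.5]
ee_rot: [-90.1, -0.5, -177.4]
force: [0.3, -0.3, -1.4]
gripper_width: 63.6
n=8 shift [ 1.35  3.58 -3.28] turn [ 0.02 -0.01  0.06]  total shift [ 10.7  28.7 -26.2]
```

```bash
python3 -m handwheel '[[0.4,[4,0,-8],[0,0,0.1]],[0.4,[3,0,-7],[0,0,0.2]],[0.4,[2,0,-5],[0,0,0.2]],[0.4,[1,0,-3],[0,0,0]],[0.4,[0,0,-1.5],[0,0,0]],[0.4,[0,5,0],[0,0,0]],[0.4,[0,8,0],[0,0,0]],[0.4,[0,8,0],[0,0,0]],[0.4,[0,6,0],[0,0,0]],[0.4,[0,2,0],[0,0,0]]]'
python3 -m handwheel '[[0.4,[0,0,0],[0,0,0]],[0.4,[0,0,0],[0,0,0]],[0.4,[0,0,0],[0,0,0]],[0.4,[0,0,0],[0,0,0]],[0.4,[0,0,0],[0,0,0]],[0.4,[0,0,0],[0,0,0]],[0.4,[0,0,0],[0,0,0]],[0.4,[0,0,0],[0,0,0]],[0.4,[0,0,0],[0,0,0]],[0.4,[0,0,0],[0,0,0]]]'
python3 - <<'E'
from h import *
plan(tin(0,0,209),down(TY-90),8)
E
```

```text
time_s: 57.28
ee_pos: [483.0, 14.6, 229.8]
ee_rot: [-90.1, 0.1, -177.5]
force: [-0.5, -0.1, -1.9]
gripper_width: 64.0
time_s: 58.12
ee_pos: [483.8, 14.9, 231.6]
ee_rot: [-90.1, 0.3, -177.5]
force: [-0.6, -0.3, -0.7]
gripper_width: 64.1
n=8 shift [ 0.57  2.82 -0.47] turn [ 0.01 -0.03 -0.04]  total shift [ 4.6 22.6 -3.8]
```

```bash
python3 -m handwheel '[[0.4,[1.5,1,-1.3],[0,-0.1,-0.1]],[0.4,[1.5,2,-1.3],[0,-0.1,-0.1]],[0.4,[1.5,3,-1.2],[0,0,-0.1]],[0.4,[0,4,0],[0,0,0]],[0.4,[0,4,0],[0,0,0]],[0.4,[0,3,0],[0,0,0]],[0.4,[0,1,0],[0,0,0]],[0.4,[0,0,0],[0,0,0]],[0.4,[0,0,0],[0,0,0]],[0.4,[0,0,0],[0,0,0]]]'
python3 - <<'E'
from h import *
plan(tin(0,0,209),down(TY-90),8)
E
```

```text
time_s: 58.95
ee_pos: [479.3, 18.5, 213.7]
ee_rot: [-90.1, 0.0, -177.3]
force: [0.1, -0.3, -1.2]
gripper_width: 64.0
n=8 shift [ 0.02  0.59 -0.  ] turn [ 0.01 -0.   -0.  ]  total shift [ 0.2  4.7 -0. ]
```

```bash
python3 -m handwheel '[[0.4,[0,0.7,0],[0,0,0]],[0.4,[0,0.7,0],[0,0,0]],[0.4,[0,0.6,0],[0,0,0]],[0.4,[0,0.6,0],[0,0,0]],[0.4,[0,0.5,0],[0,0,0]],[0.4,[0,0.5,0],[0,0,0]],[0.4,[0,0.4,0],[0,0,0]],[0.4,[0,0,0],[0,0,0]],[0.4,[0,0,0],[0,0,0]],[0.4,[0,0,0],[0,0,0]]]'
python3 -m handwheel '[[0.4,[0,0.4,0],[0,0,0]],[0.4,[0,0.4,0],[0,0,0]],[0.4,[0,0.4,0],[0,0,0]],[0.4,[0,0,0],[0,0,0]],[0.4,[0,0,0],[0,0,0]],[0.4,[0,0,0],[0,0,0]],[0.4,[0,0,0],[0,0,0]],[0.4,[0,0,0],[0,0,0]],[0.4,[0,0,0],[0,0,0]],[0.4,[0,0,0],[0,0,0]]]'
```

```text
time_s: 59.78
ee_pos: [479.1, 18.5, 209.6]
ee_rot: [-90.1, -0.0, -177.3]
force: [-0.7, -0.2, -0.9]
gripper_width: 64.0
time_s: 60.62
ee_pos: [479.1, 18.5, 208.5]
ee_rot: [-90.1, -0.0, -177.3]
force: [0.5, 0.4, 0.4]
gripper_width: 64.1
```

```bash
python3 -m handwheel '[[0.4,[0,0.4,0],[0,0,0]],[0.4,[0,0.3,0],[0,0,0]],[0.4,[0,0,0],[0,0,0]],[0.4,[0,0,0],[0,0,0]],[0.4,[0,0,0],[0,0,0]],[0.4,[0,0,0],[0,0,0]],[0.4,[0,0,0],[0,0,0]],[0.4,[0,0,0],[0,0,0]],[0.4,[0,0,0],[0,0,0]],[0.4,[0,0,0],[0,0,0]]]'
python3 -m handwheel '[[0.71,[0,0,0],[0,0,0]],[0.73,[0,0,0],[0,0,0]],[0.8,[0,0,0],[0,0,0]],[0.82,[0,0,0],[0,0,0]],[0.82,[0,0,0],[0,0,0]],[0.82,[0,-6,0],[0,0,0]],[0.82,[0,-14,0],[0,0,0]],[0.82,[0,-24,0],[0,0,0]],[0.82,[0,-30,0],[0,0,0]],[0.82,[0,-30,0],[0,0,0]]]'
python3 -m handwheel '[[0.82,[0,0,20],[0,0,0]],[0.82,[0,0,35],[0,0,0]],[0.82,[0,0,40],[0,0,0]],[0.82,[0,0,40],[0,0,0]],[0.82,[0,0,40],[0,0,0]],[0.82,[0,0,40],[0,0,0]],[0.82,[0,0,40],[0,0,0]],[0.82,[0,0,30],[0,0,0]],[0.82,[0,0,10],[0,0,0]],[0.82,[0,0,0],[0,0,0]]]'
python3 - <<'E'
from h import *
im=env.grab_frame("side");cv2.imwrite("pics/s30.png",im[:,:,::-1])
cv2.imwrite("pics/s30c.png",cv2.resize(im[80:260,230:430,::-1],None,fx=4,fy=3.3,interpolation=cv2.INTER_CUBIC))
im=env.grab_frame("top");cv2.imwrite("pics/t30.png",cv2.resize(im[90:250,110:350,::-1],None,fx=3.3,fy=3.3,interpolation=cv2.INTER_CUBIC))
E
```

```text
time_s: 61.45
ee_pos: [479.3, 18.5, 208.3]
ee_rot: [-90.1, 0.0, -177.3]
force: [-2.5, -0.2, 5.1]
gripper_width: 64.2
time_s: 62.28
ee_pos: [478.7, 18.4, 312.9]
ee_rot: [-90.1, -0.1, -177.3]
force: [0.0, 0.2, -0.8]
gripper_width: 74.9
time_s: 63.12
ee_pos: [493.1, -278.4, 310.9]
ee_rot: [-90.1, -0.0, -177.5]
force: [0.9, 0.8, -0.2]
gripper_width: 74.8
```

View pics/s30.png

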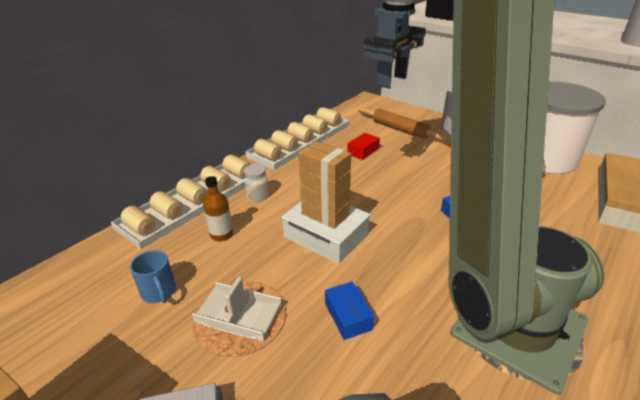

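View pics/s30c.png

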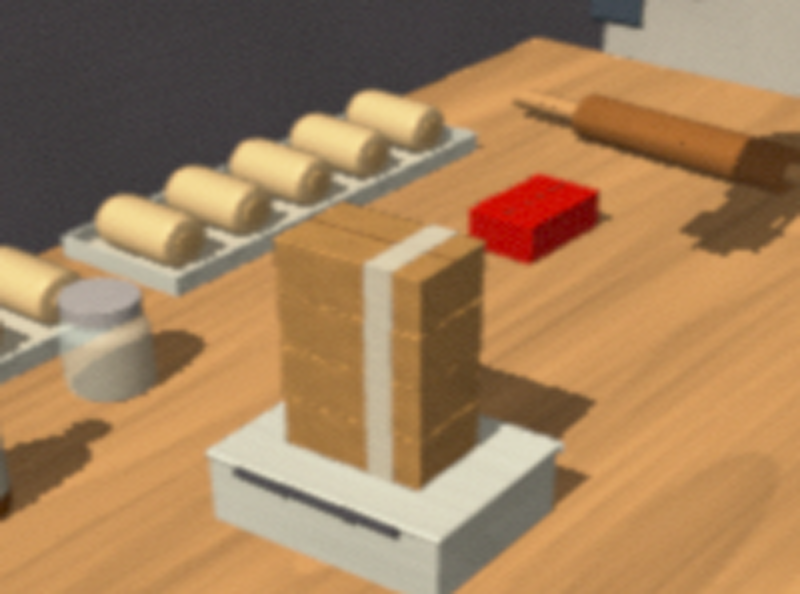

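View pics/t30.png

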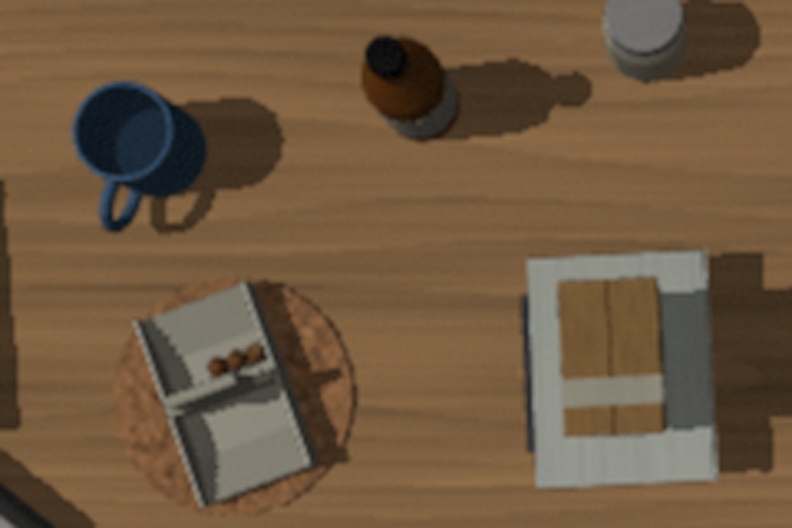

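Run:
```python
from h import *
quad("top",np.array([(558,281),(656,278),(664,434),(566,437)])/3.3+[110,90],242)
print(env.job_done())
```

```text
corners [[527.2, 52.2], [529.2, -10.6], [429.5, -15.9], [427.6, 46.4]] c [478.4  18. ]
 len 62.8 dir -88.1
 len 99.8 dir -176.9
 len 62.3 dir 91.8
 len 99.8 dir 3.3
the job is handed in; nothing more can be done
None
```

The job is done and handed in at about 63 s, well inside the 210 s limit. No verdict came back.

- **Dish:** I tipped it about 40° over the tin. Both of its truffles rolled in, and a top view showed the two of them inside before the lid closed. The dish is back on its mat with all three hazelnuts in it. I let go of it about 2 mm higher than I had picked it up. It looked flat in the pictures, but I did not measure how level it is.
- **Lid:** I pushed it right down and got 9 N of contact at 66.2 mm, where the shut lid's top should be 66 mm.
- **Cartons:** All four are stacked flat in one column. From the top camera, the topmost carton is within about 1 mm of the lid's centre and within about 1° of square with the tin.
- **Other checks:** The bottle, mug and jar look undisturbed in the final pictures. I saw no carton get knocked during the run.
- **Disagreement:** The top and wrist cameras differed by up to about 2 mm on the lid's position across its width. I placed the cartons between the two readings.

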